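# Dry-lay a lid board with cleats, knob and weight

## Robot

A 6-joint arm with a two-finger parallel gripper is mounted at the origin on the work surface. World frame = base frame: x ahead of the robot, y to its left, z up, the work surface at z = 0. Lengths are in m, angles in rad, forces in N, time in s.
With the tool pointing down it reaches from about 0.375 to 0.9 m from the base axis. Payload 3.1 kg.
Tool frame: the origin (TCP) lies between the finger pads; the fingertips stand 11 mm ahead of it and the grasp point (between the pads) lies 8 mm behind it; z points along the fingers, y is the direction in which the jaws open and shut (so a half turn about z gives the same grasp; the last joint's range is limited). The gripper opens to 85 mm and grips with 20 to 120 N. Pads are 22 mm wide; open, the fingers measure 114 mm over their backs; the gripper's body (76 mm by 85 mm) begins 54 mm behind the grasp point. The pads swing forward as they close: fully open they stand 13 mm farther back than shut.
Start: joints at [0.959, 0.527, 1.433, -0, 1.181, -0.178], TCP at [0.263, 0.567, 0.242] pointing down, gripper open.
Joint ranges: [-3.08, 3.08], [-0.75, 2.2], [0.22, 2.44], [-1.43, 4.57], [0, 2.65], [-2.85, 2.85]. Speed limits (rad/s): [2.79, 2.79, 3.14, 3.14, 3.14, 3.14].

## Interface

Orientations are given as a unit quaternion [x, y, z, w].
In Python, from station import manip gives the robot as it stands.
- The arm moves only by the tool move_arm, never from a script. Its argument "deltas" is a list of rows, each a list of 5 numbers: the shift along the tool's x, y, z in units of 40 cm (1.0 is 40 cm), then the turn about the tool's z in units of 0.5 rad (1.0 is 0.5 rad), then the opening in per cent of the stroke, from 0 (shut) to 100 (fully open). In form: [[x, y, z, twist, grip], ...]. A call has exactly 8 rows; each row is the pose to reach, as a shift and turn from the pose commanded when the call began, along the tool's axes at that moment; what a row does not reach only later rows make up. A row lasts 1/12 s, in which the tool goes at most 41.7 mm and 7.16 degrees, less where a joint would pass 70% of its speed; a pose out of reach is approached as far as the arm can. A call with a number of a shift or a turn outside -1 to 1 is refused whole. A call with a gripper value outside its range is refused whole. The fingers move at their own pace and stop on an object; "force" is the grip in N (left out, the last holds). Time passes only in rows, so rows that repeat a pose let the fingers close, or fill a call up. It gives the time, the measured TCP pose, the force and the opening at its end, in the units of the state.
- manip.sense(): the state, without advancing time (a new reading comes with each control period).
- manip.snapshot(name): name is "scene" or "top" or "wrist"; returns (picture, depth): 384x512x3 uint8, red, green, blue; 384x512 float32, m along the optical axis (not along the pixel's ray), 0 where there is no reading.
- manip.get_calibration(name): a dict with "vfov" (degrees; the focal length in pixels is half the picture's height over the tangent of half this angle, whatever the lens; pixels are square), "cx", "cy" (the principal point, pixels), "pose" (4x4, takes a point from camera to world coordinates). Camera axes: x right, y down, z forward; pixel columns grow to the right and rows downward; lengths in m; the calibration is good to about 2 mm. The wrist camera is an equidistant fisheye: a pixel r from the principal point sees the ray r / f radians off the axis. A picture is of the moment at which its call begins: read the wrist's pose just before it. get_calibration takes no time and is no camera call; for the wrist camera it gives the pose at the moment of the call.
- manip.sign_off(): hands the job in, once; it reports no verdict.
The state is a dict: "t": time; "q": joint angles; "qd": joint speeds; "tau": joint torques, N m; "tcp_pos": TCP position; "tool_rot": TCP orientation; "force": force on the tool from outside, world axes, zero at the start; "ft_torque": the same for the moment, N m; "finger_gap": opening from 0.0 (shut) to 1.0 (fully open).
Only numpy, scipy, OpenCV 4.12 (cv2) and the standard library are available. Lean on these libraries where they do the work, as an engineer would, in place of code of your own. Each camera call takes 0.05 s, during which the arm holds its last target.

## Task

Dry-lay the pine lid board for glueing: lay the dark cleat along the inner edge of the blue tape and the yellow cleat along the inner edge of the green tape, each flat on the bare wood right beside its tape and parallel to it, centred across the board. Between them fit the red knob over the D-shaped dowel, turned so that the flats match and pushed fully down onto the board, and stand the steel weight upright on the middle of the dark cleat, lying lengthwise along it. Leave the glue bottle beyond the board on the robot's left standing where it is, and let go of everything.

Things in the scene. Friction and masses are not known exactly. Their poses are not given: they have to be found in the camera images.
- board: pine lid board fixed flat on the table, 340 mm long (its y), 130 mm wide (its x), 18 mm thick; origin at the centre of its underside, so its top is 18 mm above the origin
- tape_blue: blue tape, stuck flat (paper-thin) across one end of the lid board: 32 mm wide, 130 mm long, its outer edge on the board's end. The blue and green tapes are at opposite ends, which is which varies. Origin at the strip's centre on the board's top; x along the strip (across the board), y along the board's length. Its inner edge, the one towards the dowel, is 16 mm from its centre
- tape_green: green tape, stuck flat (paper-thin) across one end of the lid board: 32 mm wide, 130 mm long, its outer edge on the board's end. The blue and green tapes are at opposite ends, which is which varies. Origin at the strip's centre on the board's top; x along the strip (across the board), y along the board's length. Its inner edge, the one towards the dowel, is 16 mm from its centre
- dowel: wooden D-shaped dowel fixed upright at the middle of the board: 24 mm diameter with one flat, 30 mm high, top 4 mm chamfered. Origin on its axis at the board's top; the flat faces its +x, 7 mm from the axis; a small white line on its top runs from the axis to the flat. It may be turned relative to the board
- cleat_dark_c (a point): dark brown wooden cleat (batten) 110 x 28 x 24 mm, 70 g, lying flat on the table. This point is its centre (half-way up, 12 mm above its underside); x along its length, y across its width, z up; either end may lead
- cleat_yellow_c (a point): yellow-painted wooden cleat (batten) 110 x 28 x 24 mm, 70 g, lying flat on the table. This point is its centre (half-way up, 12 mm above its underside); x along its length, y across its width, z up; either end may lead
- knob_c (a point): red round knob, 52 mm diameter, 36 mm high, 60 g, with a D-shaped hole right through (27 mm diameter, its flat 8.5 mm from the axis on the knob's +x side, under a white line on the top face). It stands upright on the table; this point is on its axis half-way up (18 mm above its underside). It goes down over the dowel with about 1.5 mm play all round when its +x points the same way as the dowel's +x (within about 0.15 rad)
- weight_c (a point): steel block weight 60 x 30 x 35 mm with a black button 22 mm across on top (53 mm high in all), 0.35 to 0.65 kg, standing upright. This point is on its upright axis half-way up, 26 mm above its underside; x along the 60 mm side, y along the 30 mm side; either end may lead
- glue: bystander: the white glue bottle with a yellow band and an orange nozzle beyond the board on the robot's left (+y), 46 mm diameter, 122 mm high; origin at the centre of its underside. A like bottle stands on the robot's right, not listed
Not all that is in view belongs to the job. There is more than one size of the part that bears weight_c; the job needs the larger.

How it is judged:
By the outcome, as a careful person would: the job done as asked, in the order asked, and still so for the second after the job is handed in, with the robot touching nothing.
It also fails if it takes over 106 s, if anything falls off the work surface, if the arm or the gripper's body presses on something with over 40 N, if the wrist force passes 120 N, or if a joint passes its speed limit or range.

## Working session

There is one attempt and no reset: what is moved stays moved. The work goes in short steps, Python scripts to look and compute and a tool call to move; the robot and the scene stay as the last step left them, time stands still between calls to the robot, and variables do not carry over. Pictures are saved under pics/ and viewed, and the job is handed in when it is done.

Besides the shell and the picture viewer there is one more tool, called by a JSON object that holds its "api" and its "payload". move_arm: Moves the arm, as the interface text tells. Its arguments: {"type":"object","properties":{"deltas":{"type":"array","items":{"type":"array","items":{"type":"number"}}},"force":{"type":"number"}},"required":["deltas"]}

```bash
mkdir -p pics; ls; cat > h.py <<'E'
import numpy as np, cv2
from station import manip
def snap(n):
    c=manip.get_calibration(n); p,d=manip.snapshot(n); 
    np.savez(f'{n}.npz',p=p,d=d,pose=c['pose'],v=c['vfov'],cx=c['cx'],cy=c['cy']); return p,d,c
def load(n):
    z=np.load(f'{n}.npz'); return z['p'],z['d'],dict(pose=z['pose'],vfov=float(z['v']),cx=float(z['cx']),cy=float(z['cy']))
def cloud(d,c,fish=False):
    H,W=d.shape; f=H/2/np.tan(np.radians(c['vfov']/2))
    u,v=np.meshgrid(np.arange(W),np.arange(H)); x=(u-c['cx']);y=(v-c['cy'])
    if fish:
        r=np.hypot(x,y)+1e-9; t=r/f; k=np.tan(t)/r
    else: k=1/f
    P=np.stack([x*k*d,y*k*d,d],-1)
    M=np.array(c['pose']); return P@M[:3,:3].T+M[:3,3]
def save(p,name,s=1.5,box=None):
    if box: p=p[box[1]:box[3],box[0]:box[2]]
    p=cv2.resize(p,None,fx=s,fy=s,interpolation=cv2.INTER_CUBIC); cv2.imwrite(f'pics/{name}.png',p[...,::-1])
E
python3 - <<'E'
from h import *
for n in ['scene','top','wrist']:
    p,d,c=snap(n); save(p,n+'0'); print(n,c['vfov'],c['cx'],c['cy'],np.round(c['pose'],3).tolist())
print(manip.sense())
E
```

```text
pics
scene 46.334377755802095 259.705051257738 181.47392241633935 [[0.813, 0.405, -0.418, 0.992], [0.582, -0.589, 0.56, -0.629], [-0.02, -0.699, -0.715, 0.811], [0.0, 0.0, 0.0, 1.0]]
top 54.08122189401682 253.87589268672923 192.2832073192524 [[0.006, -0.996, 0.085, 0.468], [-1.0, -0.006, -0.008, -0.023], [0.009, -0.085, -0.996, 1.158], [0.0, 0.0, 0.0, 1.0]]
wrist 65.70646984690485 251.99032630771146 188.85771281268404 [[0.421, 0.874, 0.242, 0.201], [0.907, -0.405, -0.113, 0.595], [-0.0, 0.267, -0.964, 0.374], [0.0, 0.0, 0.0, 1.0]]
{'t': 0.15, 'q': array([ 9.58499058e-01,  5.28276336e-01,  1.43361759e+00, -1.72246047e-05,
        1.18141386e+00, -1.78493980e-01]), 'qd': array([-0.00153853, -0.00210333, -0.00434397,  0.00113728,  0.0016479 ,
        0.00077146]), 'tau': array([ 1.27480420e-03, -4.42740941e+01, -1.78277618e+01, -2.02965248e-04,
        5.56422907e-03,  2.23985683e-07]), 'tcp_pos': array([0.26236185, 0.56667176, 0.24154078]), 'tool_rot': array([ 2.15201624e-01,  9.76569263e-01, -7.94466781e-04, -3.22960885e-04]), 'force': array([-0.9380408 ,  0.15413645,  0.31073494]), 'ft_torque': array([-0.0272113 , -0.00387433, -0.04919552]), 'finger_gap': 1.0049210053561457}
```

View pics/top0.png

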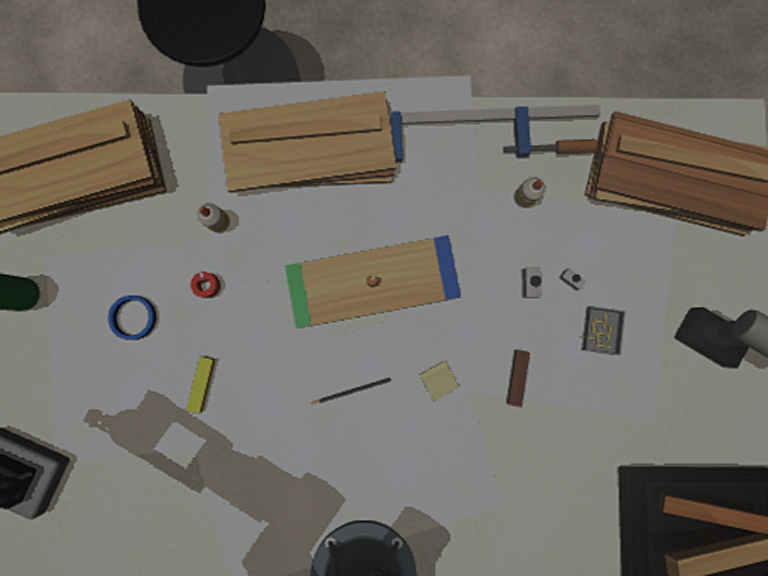

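View pics/scene0.png

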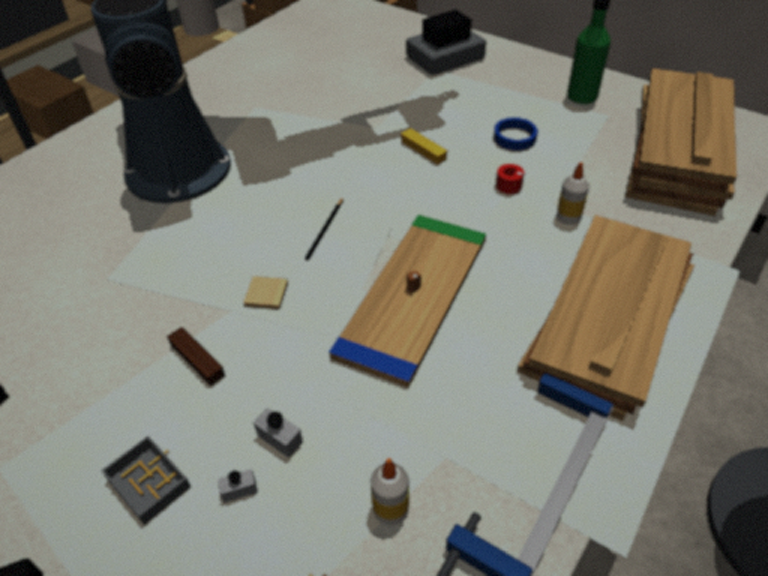

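View pics/wrist0.png

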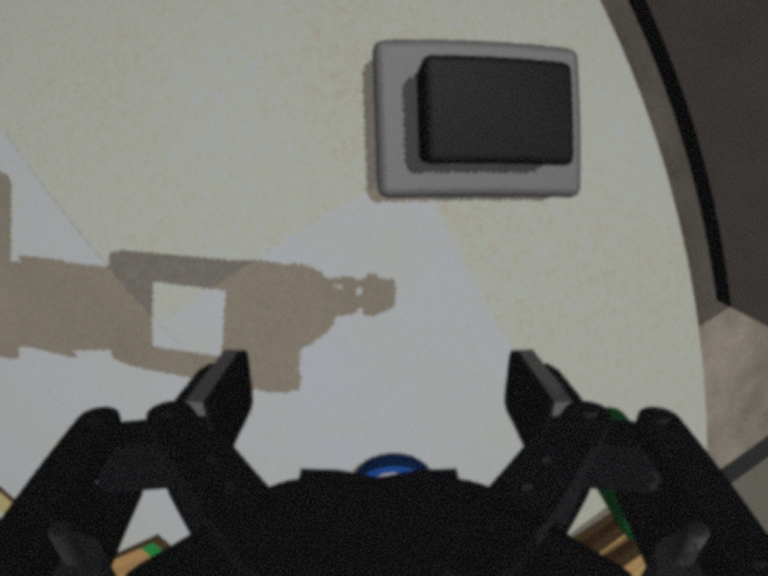

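The top picture (512-px pixels ×1.5) shows the dark cleat at (518,378), the yellow cleat at (201,384), the red knob at (205,285) and the board at (375,280). Blue tape is on the right (447,268) and green on the left (297,295). Two steel weights are visible: a larger one at (533,282) and a smaller one at (572,278). The job needs the larger, which I'll confirm by measuring and with a crop.

```bash
python3 - <<'E'
from h import *
p,d,c=load('top'); W=cloud(d,c)
print('cloud table z check', [np.round(W[v,u],4).tolist() for u,v in [(250,140),(250,250),(180,240),(400,270),(130,230)]])
boxes=dict(dark=(330,225,360,280),yellow=(118,230,150,280),knob=(122,175,152,203),wbig=(342,170,366,205),wsmall=(368,172,396,200),board=(185,150,312,225),glueL=(125,130,160,160),glueR=(335,112,370,145),bluering=(70,190,108,230))
for n,(a,b,e,f) in boxes.items():
    w=W[b:f,a:e].reshape(-1,3); z=w[:,2]
    m=(z>0.012 if n not in('board',) else z>0.008)&(z<0.2)
    q=w[m]; 
    top=q[q[:,2]>np.percentile(q[:,2],90)-0.006] if n!='board' else q[(q[:,2]<0.026)]
    r=cv2.minAreaRect((top[:,:2]*1000).astype(np.float32))
    print(n,len(q),'zmax %.3f med top %.4f'%(q[:,2].max(),np.median(top[:,2])),'cen',np.round(top.mean(0),4),'rect',np.round(r[0],1),np.round(r[1],1),round(r[2],1))
s,ds,cs=load('scene')
save(p,'w_top',12,(335,165,400,210)); save(s,'w_sc',6,(140,265,210,340)); save(p,'dow',12,(228,170,272,205)); save(p,'kn',12,(118,172,158,208)); 
E
```

```text
cloud table z check [[0.7297, -0.0191, 0.0035], [0.3898, -0.0214, 0.0008], [0.4186, 0.1935, -0.0054], [0.3321, -0.4773, 0.0039], [0.4483, 0.3464, -0.0024]]
dark 369 zmax 0.030 med top 0.0237 cen [ 0.3863 -0.3068  0.0237] rect [ 387.  -307.4] [ 29.1 108.1] 80.2
yellow 385 zmax 0.029 med top 0.0236 cen [0.3714 0.3288 0.0237] rect [371.1 328.8] [ 29.1 109. ] 77.0
knob 227 zmax 0.042 med top 0.0357 cen [0.5706 0.3242 0.0359] rect [569.6 323.4] [50.  48.5] 47.2
wbig 239 zmax 0.057 med top 0.0529 cen [ 0.5795 -0.3352  0.0528] rect [ 579.6 -335.2] [19.  19.7] 46.3
wsmall 128 zmax 0.044 med top 0.0394 cen [ 0.5872 -0.421   0.0395] rect [ 587.  -420.5] [13.2 15.3] 18.1
board 4731 zmax 0.055 med top 0.0178 cen [ 0.5795 -0.0129  0.0178] rect [587.  -11.9] [144.4 340.4] 11.1
glueL 294 zmax 0.123 med top 0.1085 cen [0.7016 0.3032 0.1088] rect [701.  303.4] [11.1 15.9] 52.7
glueR 290 zmax 0.123 med top 0.1033 cen [ 0.7579 -0.3254  0.1044] rect [ 757.3 -326.6] [23.  16.2] 50.3
bluering 319 zmax 0.029 med top 0.0236 cen [0.5034 0.4708 0.0237] rect [503.5 470.1] [87.9 87.2] 89.4
```

```bash
python3 - <<'E'
from h import *
a=[cv2.imread(f'pics/{n}.png') for n in ['w_top','w_sc','dow','kn']]
a=[cv2.resize(x,(400,300)) for x in a]
cv2.imwrite('pics/mosaic.png',np.vstack([np.hstack(a[:2]),np.hstack(a[2:])]))
E
```

```text
(no output)
```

View pics/mosaic.png

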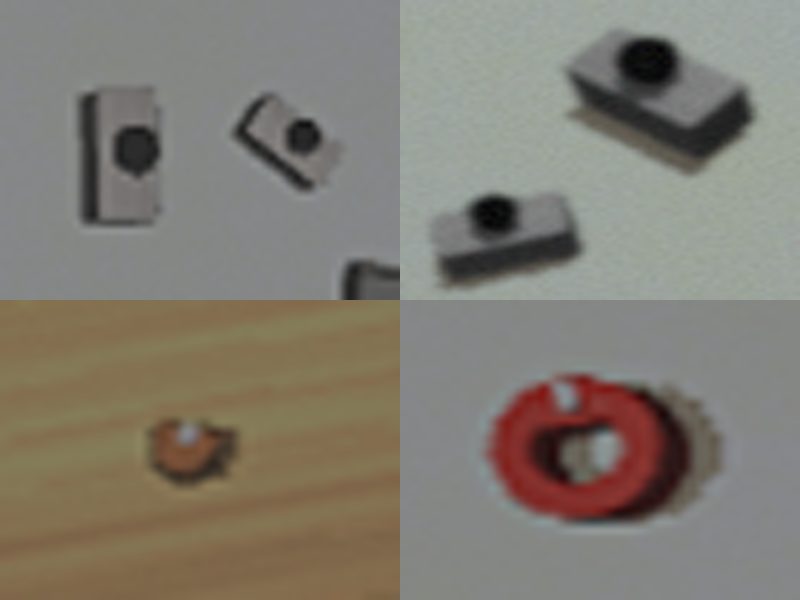

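Larger weight confirmed: button top is 53 mm high, against about 39 mm for the small one. Next I hover above the board with the wrist camera.

```bash
cat >> h.py <<'E'
def pose():
    s=manip.sense(); x,y,z,w=s['tool_rot']
    from scipy.spatial.transform import Rotation as Ro
    R=Ro.from_quat(s['tool_rot']).as_matrix(); return s,s['tcp_pos'],R
def plan(x,y,z,yaw=None):
    "world target, jaw (tool y) yaw in deg -> units"
    s,p,R=pose(); d=R.T@(np.array([x,y,z])-p)/0.4
    cy=np.degrees(np.arctan2(R[1,1],R[0,1]))
    tw=0
    if yaw is not None:
        a=(cy-yaw+90)%180-90   # twist + = yaw decreasing
        tw=np.radians(a)/0.5
    print('t %.2f tcp %s yaw %.2f gap %.3f tilt %s F %s q1 %.2f q6 %.2f'%(s['t'],np.round(p,4),cy,s['finger_gap'],np.round(R[:2,2],4),np.round(s['force'],1),s['q'][0],s['q'][5]))
    print('  units',np.round(d,4),'twist',round(tw,4),'rows trans %.1f rot %.1f'%(np.linalg.norm(d)*400/41.7,abs(tw)*28.65/7.16))
E
python3 -c "
from h import *
plan(.58,-.01,.27,100)"
```

```text
t 0.15 tcp [0.2624 0.5667 0.2415] yaw 65.15 gap 1.005 tilt [-0.001  -0.0014] F [-0.9  0.2  0.3] q1 0.96 q6 -0.18
  units [-1.3265 -0.9745 -0.0699] twist -1.2167 rows trans 15.8 rot 4.9
```

{"api": "move_arm", "payload": {"deltas": [[-0.66,-0.49,-0.035,-0.9,70],[-0.66,-0.49,-0.035,-0.9,70],[-0.66,-0.49,-0.035,-0.9,70],[-0.66,-0.49,-0.035,-0.9,70],[-0.66,-0.49,-0.035,-0.9,70],[-0.66,-0.49,-0.035,-0.9,70],[-0.66,-0.49,-0.035,-0.9,70],[-0.66,-0.49,-0.035,-0.9,70]], "force": 40}}

```text
t: 0.82
tcp_pos: [0.4195, 0.2776, 0.2562]
tool_rot: [-0.008, 1.0, -0.0, -0.0]
force: [1.1, -0.0, 0.8]
finger_gap: 0.701
```

```bash
python3 -c "
from h import *
plan(.58,-.01,.27,100)"
```

```text
t 0.82 tcp [0.4195 0.2776 0.2562] yaw 90.95 gap 0.701 tilt [-0.0003 -0.0001] F [ 1.1 -0.   0.8] q1 0.36 q6 -1.23
  units [-0.3892 -0.7255 -0.0345] twist -0.316 rows trans 7.9 rot 1.3
```

{"api": "move_arm", "payload": {"deltas": [[-0.39,-0.73,-0.035,-0.32,70],[-0.39,-0.73,-0.035,-0.32,70],[-0.39,-0.73,-0.035,-0.32,70],[-0.39,-0.73,-0.035,-0.32,70],[-0.39,-0.73,-0.035,-0.32,70],[-0.39,-0.73,-0.035,-0.32,70],[-0.39,-0.73,-0.035,-0.32,70],[-0.39,-0.73,-0.035,-0.32,70]]}}

```text
t: 1.48
tcp_pos: [0.5788, -0.0093, 0.27]
tool_rot: [-0.088, 0.996, 0.0, -0.0]
force: [0.7, 0.3, 0.7]
finger_gap: 0.7
```

```bash
python3 -c "
from h import *
plan(.58,-.01,.27,100)
p,d,c=snap('wrist'); save(p,'board_w'); print((d>0).mean(), np.round(c['pose'],4).tolist())"
```

```text
t 1.48 tcp [ 0.5788 -0.0093  0.27  ] yaw 100.07 gap 0.700 tilt [-0.0005  0.0003] F [0.7 0.3 0.7] q1 -0.21 q6 -1.96
  units [-0.0026 -0.0022  0.    ] twist 0.0025 rows trans 0.0 rot 0.0
0.9834493001302084 [[-0.1744, 0.9489, 0.2628, 0.5121], [0.9847, 0.1677, 0.0478, -0.0212], [0.0013, 0.2672, -0.9637, 0.4024], [0.0, 0.0, 0.0, 1.0]]
```

View pics/board_w.png

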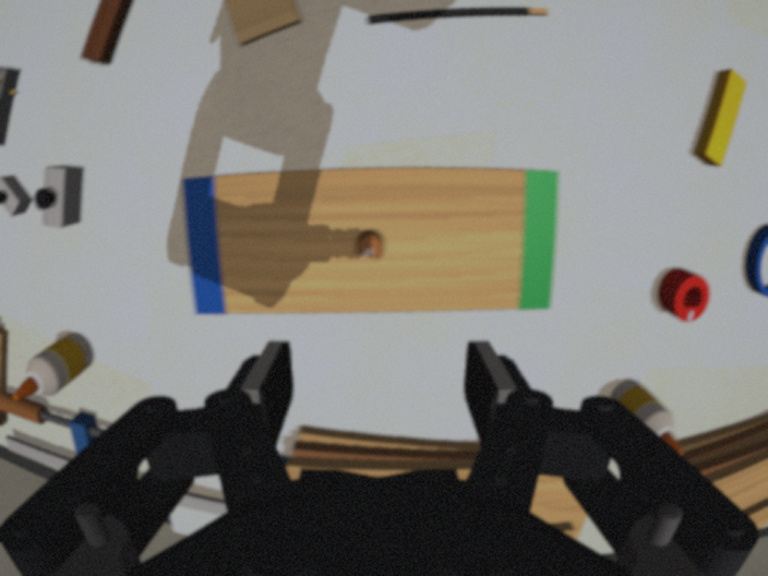

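The wrist view shows the board with blue tape on the left (205,245), green on the right (538,240) and the dowel at (370,243). The knob is at (684,295), with its white mark on the lower rim at (690,316). Now I'll fit these.

```bash
cat >> h.py <<'E'
def rayplane(uv,c,z,fish=True,H=384):
    uv=np.atleast_2d(np.asarray(uv,float)); f=H/2/np.tan(np.radians(c['vfov']/2))
    x=uv[:,0]-c['cx'];y=uv[:,1]-c['cy']
    if fish:
        r=np.hypot(x,y)+1e-9;t=r/f; D=np.stack([x/r*np.sin(t),y/r*np.sin(t),np.cos(t)],-1)
    else: D=np.stack([x/f,y/f,np.ones_like(x)],-1)
    M=np.array(c['pose']); D=D@M[:3,:3].T; s=(z-M[2,3])/D[:,2]; return M[:3,3]+D*s[:,None]
def allpts(c,z,fish=True):
    u,v=np.meshgrid(np.arange(512),np.arange(384)); return rayplane(np.stack([u.ravel(),v.ravel()],-1),c,z,fish).reshape(384,512,3)
def mask(p,lo,hi,hw=None):
    h=cv2.cvtColor(p,cv2.COLOR_RGB2HSV); return cv2.inRange(h,lo,hi)>0
E
python3 - <<'E'
from h import *
p,d,c=load('wrist'); W=cloud(d,c,True)
print('tbl z',[np.round(W[v,u],4).tolist() for u,v in [(250,80),(350,230),(120,50),(400,120),(300,180),(160,130)]])
hsv=cv2.cvtColor(p,cv2.COLOR_RGB2HSV)
for u,v in [(137,165),(358,160),(250,162),(245,168),(456,195),(480,75),(70,20),(460,210)]: print((u,v),hsv[v,u],p[v,u])
P=allpts(c,0.018)
def biggest(m):
    n,l,s,_=cv2.connectedComponentsWithStats(m.astype(np.uint8)); return l==1+np.argmax(s[1:,4])
for n,lo,hi in [('blue',(105,120,30),(130,255,255)),('green',(50,120,40),(80,255,255))]:
    m=mask(p,lo,hi); m[:,430:]=0; m[220:]=0; m=biggest(m); q=P[m][:,:2]*1000
    r=cv2.minAreaRect(q.astype(np.float32)); print(n,m.sum(),q.mean(0),r)
    print('  depth z',np.median(W[m][:,2]),'cloud mean',W[m].mean(0))
save(p,'dow2',14,(225,140,270,185)); save(p,'kn2',12,(425,165,490,225))
E
```

```text
tbl z [[0.4745, -0.03, 0.0002], [0.6594, 0.157, 0.0018], [0.453, -0.221, 0.0016], [0.4815, 0.1927, 0.0017], [0.5936, 0.0592, 0.0179], [0.5582, -0.1363, 0.0192]]
(137, 165) [110 188  91] [24 46 91]
(358, 160) [ 66 138 148] [ 68 148  83]
(250, 162) [ 12 158 145] [145  91  55]
(245, 168) [ 15  46 121] [121 110  99]
(456, 195) [  1 208 151] [151  34  28]
(480, 75) [ 26 202 155] [155 137  32]
(70, 20) [ 12 162  82] [82 51 30]
(460, 210) [172  39 162] [162 137 144]
blue 1548 [ 609.65617633 -167.68330842] ((610.8313598632812, -167.72738647460938), (126.85887145996094, 27.052671432495117), 10.845376014709473)
  depth z 0.019285650627760303 cloud mean [ 0.6090011 -0.1666352  0.0207407]
green 1542 [550.48040657 135.13450422] ((551.8256225585938, 135.43321228027344), (125.74505615234375, 25.783056259155273), 11.050284385681152)
  depth z 0.019556818159716827 cloud mean [0.5500845  0.13370797 0.02151852]
```

```bash
python3 - <<'E'
import cv2,numpy as np
a=[cv2.resize(cv2.imread(f'pics/{n}.png'),(400,400)) for n in ['dow2','kn2']]
cv2.imwrite('pics/m2.png',np.hstack(a))
E
```

```text
(no output)
```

View pics/m2.png

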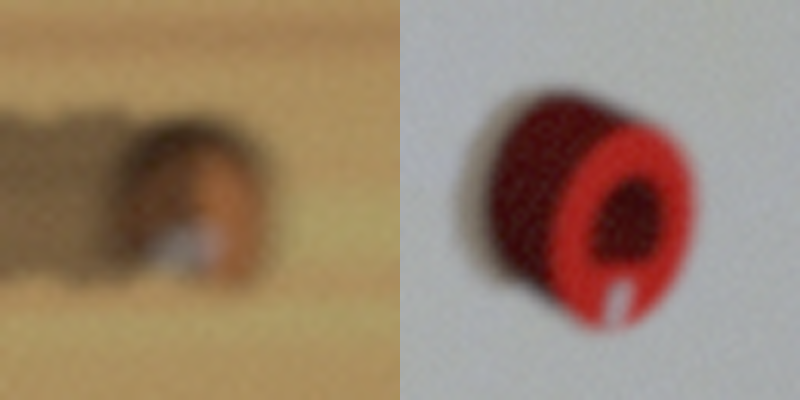

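```bash
python3 -c "
from h import *
plan(.387,-.307,.14,-12)"
```

```text
t 1.53 tcp [ 0.5844 -0.017   0.2707] yaw 99.81 gap 0.699 tilt [ 0.0073 -0.0069] F [ 4.5 -2.8  1.5] q1 -0.22 q6 -1.96
  units [ 0.6118 -0.6275  0.328 ] twist -2.3803 rows trans 9.0 rot 9.5
```

The dowel's white line lies toward (-tool y, -x) and the knob's toward the far side; I'll measure both close up later. First the dark cleat.

```bash
python3 -c "
from h import *
plan(.387,-.307,.14,80)"
```

```text
t 1.53 tcp [ 0.5844 -0.017   0.2707] yaw 99.81 gap 0.699 tilt [ 0.0073 -0.0069] F [ 4.5 -2.8  1.5] q1 -0.22 q6 -1.96
  units [ 0.6118 -0.6275  0.328 ] twist 0.6915 rows trans 9.0 rot 2.8
```

{"api": "move_arm", "payload": {"deltas": [[0.6,-0.62,0.32,0.69,60],[0.6,-0.62,0.32,0.69,60],[0.6,-0.62,0.32,0.69,60],[0.6,-0.62,0.32,0.69,60],[0.6,-0.62,0.32,0.69,60],[0.6,-0.62,0.32,0.69,60],[0.6,-0.62,0.32,0.69,60],[0.6,-0.62,0.32,0.69,60]]}}

```text
t: 2.2
tcp_pos: [0.4026, -0.2675, 0.1537]
tool_rot: [0.084, 0.996, -0.0, 0.0]
force: [1.4, 0.2, 1.0]
finger_gap: 0.603
```

```bash
python3 -c "
from h import *
plan(.387,-.307,.14,80)"
```

```text
t 2.20 tcp [ 0.4026 -0.2675  0.1537] yaw 80.35 gap 0.603 tilt [ 0.0002 -0.0001] F [1.4 0.2 1. ] q1 -0.82 q6 -2.22
  units [ 0.0219 -0.1039  0.0341] twist 0.0122 rows trans 1.1 rot 0.0
```

{"api": "move_arm", "payload": {"deltas": [[0.01,-0.05,0.017,0,60],[0.018,-0.09,0.03,0,60],[0.022,-0.104,0.034,0,60],[0.022,-0.104,0.034,0,60],[0.022,-0.104,0.034,0,60],[0.022,-0.104,0.034,0,60],[0.022,-0.104,0.034,0,60],[0.022,-0.104,0.034,0,60]]}}

```text
t: 2.87
tcp_pos: [0.3887, -0.3051, 0.141]
tool_rot: [0.083, 0.997, -0.0, 0.0]
force: [0.1, -0.1, -0.6]
finger_gap: 0.6
```

```bash
cat >> h.py <<'E'
def biggest(m):
    n,l,s,_=cv2.connectedComponentsWithStats(m.astype(np.uint8)); return l==1+np.argmax(s[1:,4])
E
python3 - <<'E'
from h import *
plan(.387,-.307,.14,80)
p,d,c=snap('wrist'); save(p,'dark_w'); W=cloud(d,c,True)
m=(W[...,2]>0.018)&(W[...,2]<0.03)&(abs(W[...,0]-.387)<.08)&(abs(W[...,1]+.307)<.08)
m=biggest(cv2.morphologyEx(m.astype(np.uint8),cv2.MORPH_OPEN,np.ones((3,3))))
q=W[m]; print(m.sum(),np.median(q[:,2]),q.mean(0)); print(cv2.minAreaRect((q[:,:2]*1000).astype(np.float32)))
P=allpts(c,.024)[m]; print(P.mean(0),cv2.minAreaRect((P[:,:2]*1000).astype(np.float32)))
E
```

```text
t 2.87 tcp [ 0.3887 -0.3051  0.141 ] yaw 80.43 gap 0.600 tilt [ 0.0003 -0.0003] F [ 0.1 -0.1 -0.6] q1 -0.89 q6 -2.30
  units [ 0.0035 -0.0054  0.0025] twist 0.015 rows trans 0.1 rot 0.1
3742 0.02468464460165125 [ 0.38305022 -0.30786183  0.02465474]
((386.48077392578125, -308.5032653808594), (27.366113662719727, 109.67549896240234), 80.5230941772461)
[ 0.38321793 -0.3078988   0.024     ] ((386.1178283691406, -308.4464111328125), (27.166471481323242, 108.97967529296875), 80.49944305419922)
```

View pics/dark_w.png

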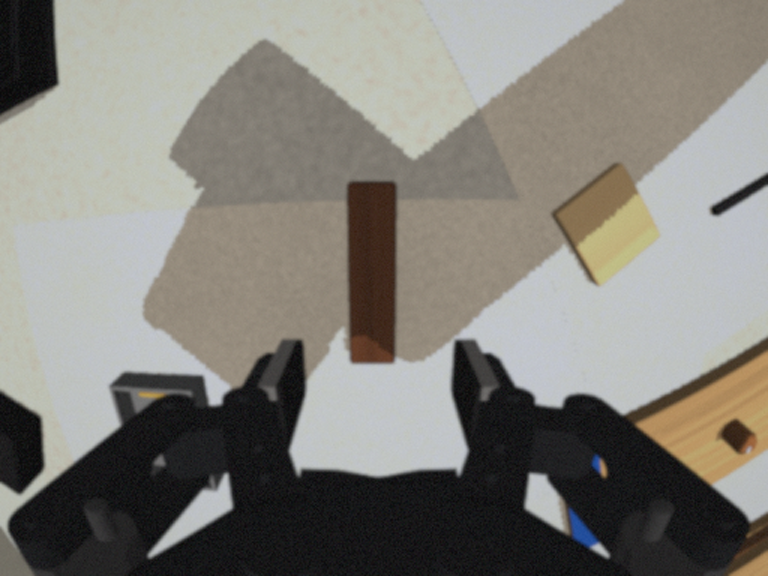

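```bash
python3 -c "
from h import *
plan(.3863,-.3085,.016,80.5)"
```

```text
t 2.92 tcp [ 0.3887 -0.3053  0.141 ] yaw 80.42 gap 0.603 tilt [ 0.0003 -0.0004] F [ 0.5 -0.  -0.2] q1 -0.89 q6 -2.30
  units [ 0.0046 -0.0089  0.3124] twist -0.0027 rows trans 3.0 rot 0.0
```

{"api": "move_arm", "payload": {"deltas": [[0.005,-0.009,0.09,0,60],[0.005,-0.009,0.18,0,60],[0.005,-0.009,0.25,0,60],[0.005,-0.009,0.29,0,60],[0.005,-0.009,0.31,0,60],[0.005,-0.009,0.312,0,60],[0.005,-0.009,0.312,0,60],[0.005,-0.009,0.312,0,60]]}}

```text
t: 3.58
tcp_pos: [0.3862, -0.3098, 0.0168]
tool_rot: [0.084, 0.996, -0.001, 0.001]
force: [-0.7, -0.3, -1.3]
finger_gap: 0.604
```

```bash
python3 -c "
from h import *
plan(.3863,-.3085,.016,80.5)"
```

```text
t 3.58 tcp [ 0.3862 -0.3098  0.0168] yaw 80.35 gap 0.604 tilt [ 0.0013 -0.0016] F [-0.7 -0.3 -1.3] q1 -0.90 q6 -2.30
  units [0.0004 0.0031 0.002 ] twist -0.0053 rows trans 0.0 rot 0.0
```

Close and lift slightly.

{"api": "move_arm", "payload": {"deltas": [[0,0.003,0.002,0,20],[0,0.003,0.002,0,20],[0,0.003,0.002,0,20],[0,0.003,0.002,0,20],[0,0.003,0.002,0,20],[0,0.003,-0.05,0,20],[0,0.003,-0.13,0,20],[0,0.003,-0.2,0,20]], "force": 50}}

```text
t: 4.25
tcp_pos: [0.3854, -0.3076, 0.0968]
tool_rot: [0.084, 0.996, 0.001, -0.0]
force: [0.8, 0.1, -0.4]
finger_gap: 0.313
```

```bash
python3 -c "
from h import *
plan(.6046,-.1373,.12,101)"
```

```text
t 4.25 tcp [ 0.3854 -0.3076  0.0968] yaw 80.32 gap 0.313 tilt [-0.0009  0.0011] F [ 0.8  0.1 -0.4] q1 -0.90 q6 -2.30
  units [-0.4685  0.5119 -0.058 ] twist -0.7218 rows trans 6.7 rot 2.9
```

{"api": "move_arm", "payload": {"deltas": [[-0.06,0.065,-0.03,-0.15,20],[-0.13,0.14,-0.06,-0.35,20],[-0.2,0.22,-0.06,-0.5,20],[-0.27,0.295,-0.06,-0.65,20],[-0.34,0.37,-0.06,-0.72,20],[-0.405,0.44,-0.06,-0.72,20],[-0.45,0.49,-0.06,-0.72,20],[-0.468,0.512,-0.06,-0.72,20]]}}

```text
t: 4.92
tcp_pos: [0.6078, -0.1349, 0.1204]
tool_rot: [-0.097, 0.995, -0.0, 0.002]
force: [-0.2, 0.4, -0.7]
finger_gap: 0.31
```

{"api": "move_arm", "payload": {"deltas": [[0,0,0,0,20],[0,0,0,0,20],[0,0,0,0,20],[0,0,0,0,20],[0,0,0,0,20],[0,0,0,0,20],[0,0,0,0,20],[0,0,0,0,20]]}}

```text
t: 5.58
tcp_pos: [0.6045, -0.1381, 0.1199]
tool_rot: [-0.095, 0.995, 0.0, -0.0]
force: [-0.4, 0.4, -0.3]
finger_gap: 0.32
```

```bash
python3 - <<'E'
from h import *
plan(.6046,-.1373,.12,101)
p,d,c=snap('wrist'); save(p,'dark_p'); 
E
```

```text
t 5.58 tcp [ 0.6045 -0.1381  0.1199] yaw 100.91 gap 0.320 tilt [-0.0001  0.    ] F [-0.4  0.4 -0.3] q1 -0.40 q6 -2.17
  units [-0.0007  0.002  -0.0004] twist -0.0032 rows trans 0.0 rot 0.0
```

View pics/dark_p.png

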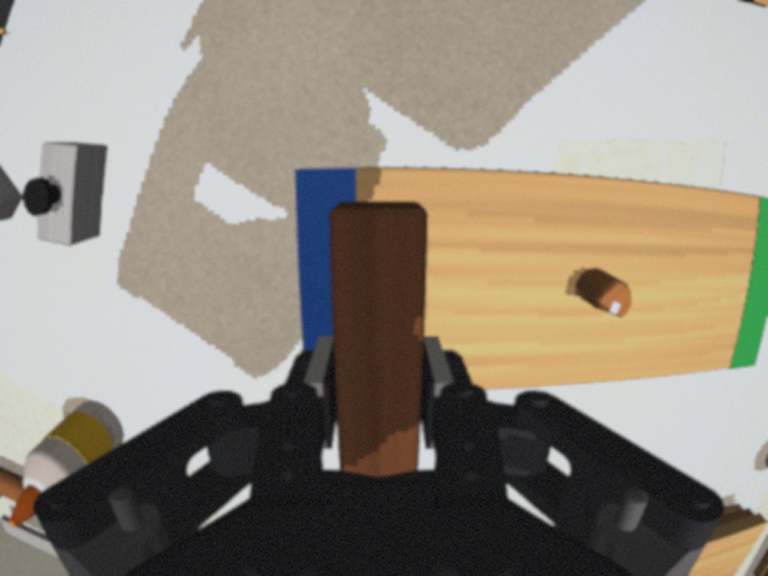

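```bash
python3 - <<'E'
from h import *
p,d,c=load('wrist'); W=cloud(d,c,True); P=allpts(c,.018)
m=biggest(mask(p,(105,120,30),(130,255,255)))
# inner edge: rows 116..133 : blue->wood transition per row
def edge(rows,u0,u1,fn):
    out=[]
    for v in rows:
        s=fn(p[v,u0:u1].astype(float)); s=cv2.GaussianBlur(s.reshape(1,-1),(5,1),0).ravel()
        g=np.diff(s); k=np.argmax(g); 
        # subpixel
        if 0<k<len(g)-1:
            a,b,cc=g[k-1],g[k],g[k+1]; k=k+0.5*(a-cc)/(a-2*b+cc+1e-9)
        out.append((u0+k+0.5,v))
    return np.array(out)
f=lambda x:x[:,0]-x[:,2]
e=edge(range(116,133),225,250,f); q=rayplane(e,c,.018); print('inner edge pts',np.round(q[[0,-1],:2],4))
u=np.array([np.cos(np.radians(101)),np.sin(np.radians(101))]); vv=np.array([u[1],-u[0]])
bc=np.array([.6105,-.1677]); print('edge along u from blue centre mm',((q[:,:2]-bc)@u*1000).mean().round(2),'at cross',((q[:,:2]-bc)@vv*1000)[[0,-1]])
e2=edge(range(116,230),190,212,lambda x:x[:,2]-x[:,0]); q2=rayplane(e2,c,.018); l=cv2.fitLine((q2[:,:2]*1000).astype(np.float32),cv2.DIST_HUBER,0,.01,.01).ravel(); print('outer edge along u',((q2[:,:2]-bc)@u*1000)[::20].round(1),'dir',np.degrees(np.arctan2(l[1],l[0])))
# wood near edge (side facing robot) line for cross position & yaw
pts=[]
for uu in range(260,470,3):
    s=(p[95:140,uu].astype(float)); s=s[:,0]-s[:,2]; s=cv2.GaussianBlur(s.reshape(-1,1),(1,5),0).ravel(); g=np.diff(s); pts.append((uu,95+np.argmax(g)+.5))
q3=rayplane(pts,c,.018); l=cv2.fitLine((q3[:,:2]*1000).astype(np.float32),cv2.DIST_HUBER,0,.01,.01).ravel(); print('near edge cross',np.median((q3[:,:2]-bc)@vv*1000).round(2),'dir',np.degrees(np.arctan2(l[1],l[0])))
# cleat in hand
mm=(d>0)&(W[...,2]>.11)&(W[...,2]<.14)&mask(p,(0,60,10),(20,255,120))
mm=biggest(mm); print('cleat',mm.sum(),np.median(W[mm][:,2])); 
s,t,R=pose(); Q=(W[mm]-t)@R*1000; print('tool-frame x range',np.percentile(Q[:,0],[1,99]),'y',np.percentile(Q[:,1],[1,99]),cv2.minAreaRect(Q[:,:2].astype(np.float32)),'z',np.median(Q[:,2]))
E
```

```text
inner edge pts [[ 0.546  -0.1614]
 [ 0.5584 -0.159 ]]
edge along u from blue centre mm 18.52 at cross [-62.14875762 -49.49618392]
outer edge along u [-13.1 -13.1 -13.1 -13.2 -13.2 -13.1] dir 11.031444
near edge cross -65.39 dir -79.16151
cleat 10556 0.12830250551581412
tool-frame x range [-34.03857532  55.41410384] y [-13.2175664   13.28375736] ((9.034313201904297, 0.7244129180908203), (29.435562133789062, 93.05886840820312), 89.88209533691406) z -8.447661758663038
```

```bash
python3 -c "
from h import *
plan(.6040,-.1351,.038,100.95)"
```

```text
t 5.63 tcp [ 0.6046 -0.138   0.1199] yaw 100.92 gap 0.316 tilt [-0.  0.] F [ 0.2 -0.7 -1.1] q1 -0.40 q6 -2.17
  units [-0.      0.0074  0.2046] twist -0.001 rows trans 2.0 rot 0.0
```

{"api": "move_arm", "payload": {"deltas": [[0,0.0074,0.07,0,20],[0,0.0074,0.13,0,20],[0,0.0074,0.17,0,20],[0,0.0074,0.195,0,20],[0,0.0074,0.2045,0,20],[0,0.0074,0.2045,0,20],[0,0.0074,0.2045,0,20],[0,0.0074,0.2045,0,20]]}}

```text
t: 6.3
tcp_pos: [0.6051, -0.1352, 0.0392]
tool_rot: [-0.095, 0.995, -0.001, 0.001]
force: [0.3, -0.8, -0.3]
finger_gap: 0.316
```

```bash
python3 - <<'E'
from h import *
plan(.6040,-.1351,.0345,100.95)
p,d,c=snap('wrist'); save(p,'dark_p2'); 
E
```

```text
t 6.30 tcp [ 0.6051 -0.1352  0.0392] yaw 100.95 gap 0.316 tilt [ 0.0022 -0.0009] F [ 0.3 -0.8 -0.3] q1 -0.40 q6 -2.16
  units [0.0027 0.0007 0.0117] twist 0.0002 rows trans 0.1 rot 0.0
```

View pics/dark_p2.png

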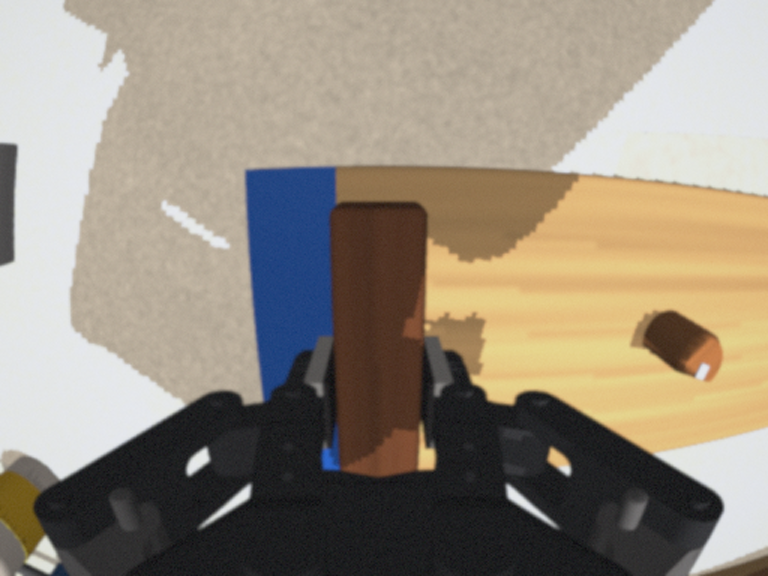

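```bash
cat >> h.py <<'E'
def hedge(p,rows,u0,u1,fn):
    out=[]
    for v in rows:
        s=fn(p[v,u0:u1].astype(float)); s=cv2.GaussianBlur(s.reshape(1,-1),(5,1),0).ravel()
        g=np.diff(s); k=np.argmax(g); kk=float(k)
        if 0<k<len(g)-1:
            a,b,cc=g[k-1],g[k],g[k+1]; kk=k+0.5*(a-cc)/(a-2*b+cc+1e-9)
        out.append((u0+kk+0.5,v))
    return np.array(out)
E
python3 - <<'E'
from h import *
p,d,c=load('wrist')
s,t,R=pose()
R0=R;u=np.array([np.cos(np.radians(100.95)),np.sin(np.radians(100.95))]);vv=np.array([u[1],-u[0]])
bl=lambda x:x[:,2]-x[:,0]; rb=lambda x:x[:,0]-x[:,2]; br=lambda x:x.sum(1)
def rep(n,e,z):
    q=(rayplane(e,c,z)[:,:2]-t[:2])*1000; a=q@u; print(n,'along u',a.mean().round(2),'sd',a.std().round(2),'ends',a[:4].mean().round(2),a[-4:].mean().round(2))
rep('tape inner',hedge(p,range(115,132),215,232,rb),.018)
rep('tape outer',hedge(p,range(118,220),158,180,bl),.018)
zt=t[2]+.008
rep('cleat left top',hedge(p,range(142,215),213,230,lambda x:-bl(x)),zt)
rep('cleat right top',hedge(p,range(145,215),275,295,br),zt)
pts=[]
for uu in range(225,280,3):
    sv=p[125:145,uu].astype(float).sum(1); sv=cv2.GaussianBlur(sv.reshape(-1,1),(1,5),0).ravel(); pts.append((uu,125+np.argmin(np.diff(sv))+.5))
print(np.median(((rayplane(pts,c,zt)[:,:2]-t[:2])*1000)@vv), pts[:3])
pts=[]
for uu in range(290,380,3):
    sv=p[100:130,uu].astype(float); sv=sv[:,0]-sv[:,2]; sv=cv2.GaussianBlur(sv.reshape(-1,1),(1,5),0).ravel(); pts.append((uu,100+np.argmax(np.diff(sv))+.5))
print('board near edge',np.median(((rayplane(pts,c,.018)[:,:2]-t[:2])*1000)@vv),pts[:3])
E
```

```text
tape inner along u -14.68 sd 0.03 ends -14.68 -14.64
tape outer along u -46.54 sd 0.05 ends -46.62 -46.46
cleat left top along u -13.62 sd 0.03 ends -13.57 -13.63
cleat right top along u 13.76 sd 0.07 ends 13.76 13.93
-56.87066563975655 [(225, np.float64(135.5)), (228, np.float64(134.5)), (231, np.float64(134.5))]
board near edge -66.40126374671357 [(290, np.float64(111.5)), (293, np.float64(111.5)), (296, np.float64(111.5))]
```

{"api": "move_arm", "payload": {"deltas": [[0.002,0,0.006,0,20],[0.002,0,0.012,0,20],[0.002,0,0.0125,0,20],[0.002,0,0.0125,0,20],[0.002,0,0.0125,0,20],[0.002,0,0.0125,0,20],[0.002,0,0.0125,0,20],[0.002,0,0.0125,0,20]]}}

```text
t: 7.02
tcp_pos: [0.6039, -0.1351, 0.0343]
tool_rot: [-0.095, 0.995, -0.0, 0.001]
force: [-0.5, 0.1, 6.4]
finger_gap: 0.313
```

```bash
python3 -c "
from h import *
plan(.6040,-.1351,.034,100.95)"
```

```text
t 7.02 tcp [ 0.6039 -0.1351  0.0343] yaw 100.96 gap 0.313 tilt [ 0.0014 -0.0007] F [-0.5  0.1  6.4] q1 -0.40 q6 -2.16
  units [-0.0003  0.      0.0007] twist 0.0003 rows trans 0.0 rot 0.0
```

Contact (6.4 N). Release and rise.

{"api": "move_arm", "payload": {"deltas": [[0,0,0,0,45],[0,0,0,0,50],[0,0,-0.005,0,50],[0,0,-0.03,0,50],[0,0,-0.1,0,55],[0,0,-0.2,0,60],[0,0,-0.3,0,60],[0,0,-0.36,0,60]]}}

```text
t: 7.68
tcp_pos: [0.605, -0.1355, 0.1817]
tool_rot: [-0.096, 0.995, -0.001, 0.003]
force: [1.7, 0.4, 0.9]
finger_gap: 0.596
```

```bash
python3 - <<'E'
from h import *
plan(.3714,.3288,.15,77)
p,d,c=snap('wrist'); save(p,'dark_done'); 
E
```

```text
t 7.68 tcp [ 0.605  -0.1355  0.1817] yaw 100.96 gap 0.596 tilt [ 0.0054 -0.0023] F [1.7 0.4 0.9] q1 -0.40 q6 -2.16
  units [0.3529 1.2508 0.0736] twist 0.8364 rows trans 12.5 rot 3.3
```

View pics/dark_done.png

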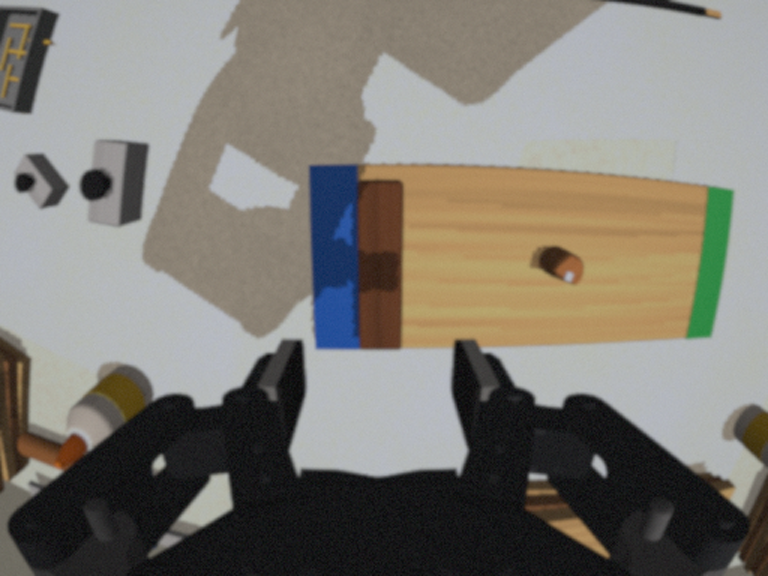

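```bash
cat >> h.py <<'E'
def rect_at(W,c,zlo,zhi,cx,cy,rad,z):
    m=(W[...,2]>zlo)&(W[...,2]<zhi)&(np.hypot(W[...,0]-cx,W[...,1]-cy)<rad)
    m=biggest(cv2.morphologyEx(m.astype(np.uint8),cv2.MORPH_OPEN,np.ones((3,3)))); P=allpts(c,z)[m][:,:2]*1000
    r=cv2.minAreaRect(P.astype(np.float32)); return m,r
E
python3 - <<'E'
from h import *
p,d,c=load('wrist'); W=cloud(d,c,True)
m,r=rect_at(W,c,.034,.05,.604,-.135,.09,.042); print(r, m.sum())
mb=biggest(mask(p,(105,120,30),(130,255,255)));P=allpts(c,.018)[mb][:,:2]*1000; print(cv2.minAreaRect(P.astype(np.float32)))
E
```

```text
((603.6157836914062, -134.7764129638672), (108.86968994140625, 27.31245231628418), 11.199348449707031) 3175
((609.72021484375, -165.21678161621094), (128.0161590576172, 31.200851440429688), 11.08700180053711)
```

{"api": "move_arm", "payload": {"deltas": [[0.03,0.1,0.0,0.1,60],[0.06,0.2,0.0,0.3,60],[0.09,0.3,0.0,0.6,60],[0.25,0.9,0.03,0.84,60],[0.25,0.9,0.03,0.84,60],[0.25,0.9,0.03,0.84,60],[0.25,0.9,0.03,0.84,60],[0.25,0.9,0.03,0.84,60]]}}

```text
t: 8.4
tcp_pos: [0.4537, 0.1637, 0.1674]
tool_rot: [0.114, 0.993, 0.0, 0.0]
force: [1.5, 0.6, 0.3]
finger_gap: 0.6
```

```bash
python3 - <<'E'
from h import *
plan(.3714,.3288,.14,77)
E
```

```text
t 8.40 tcp [0.4537 0.1637 0.1674] yaw 76.86 gap 0.600 tilt [0.0006 0.0001] F [1.5 0.6 0.3] q1 0.11 q6 -1.23
  units [0.2943 0.355  0.0684] twist -0.0051 rows trans 4.5 rot 0.0
```

The dark cleat sits 31.0 mm from the tape centre (30 = touching) and is centred to 0.2 mm, at 0.1°. On to the yellow cleat.

{"api": "move_arm", "payload": {"deltas": [[0.08,0.06,0.02,0,60],[0.14,0.14,0.04,0,60],[0.2,0.22,0.06,0,60],[0.26,0.3,0.068,0,60],[0.285,0.342,0.068,0,60],[0.294,0.355,0.068,0,60],[0.294,0.355,0.068,0,60],[0.294,0.355,0.068,0,60]]}}

```text
t: 9.07
tcp_pos: [0.3727, 0.3269, 0.14]
tool_rot: [0.114, 0.994, -0.0, 0.0]
force: [-0.2, -0.3, 0.1]
finger_gap: 0.599
```

```bash
python3 - <<'E'
from h import *
plan(.3714,.3288,.14,77)
p,d,c=snap('wrist'); save(p,'yel_w'); W=cloud(d,c,True)
m,r=rect_at(W,c,.018,.03,.3714,.3288,.09,.024); print(r,m.sum(),np.median(W[m][:,2]))
plan(r[0][0]/1000,r[0][1]/1000,.016,77)
E
```

```text
t 9.07 tcp [0.3727 0.3269 0.14  ] yaw 76.93 gap 0.599 tilt [ 0.0004 -0.0003] F [-0.2 -0.3  0.1] q1 0.49 q6 -0.85
  units [0.0043 0.0038 0.0001] twist -0.0023 rows trans 0.1 rot 0.0
((369.970703125, 328.8735656738281), (27.100221633911133, 108.5849380493164), 77.4690933227539) 3779 0.024685998022084793
t 9.12 tcp [0.373  0.3264 0.14  ] yaw 76.85 gap 0.598 tilt [ 0.0003 -0.0003] F [ 0.2 -1.1  0.9] q1 0.49 q6 -0.85
  units [0.0089 0.0043 0.31  ] twist -0.0051 rows trans 3.0 rot 0.0
```

View pics/yel_w.png

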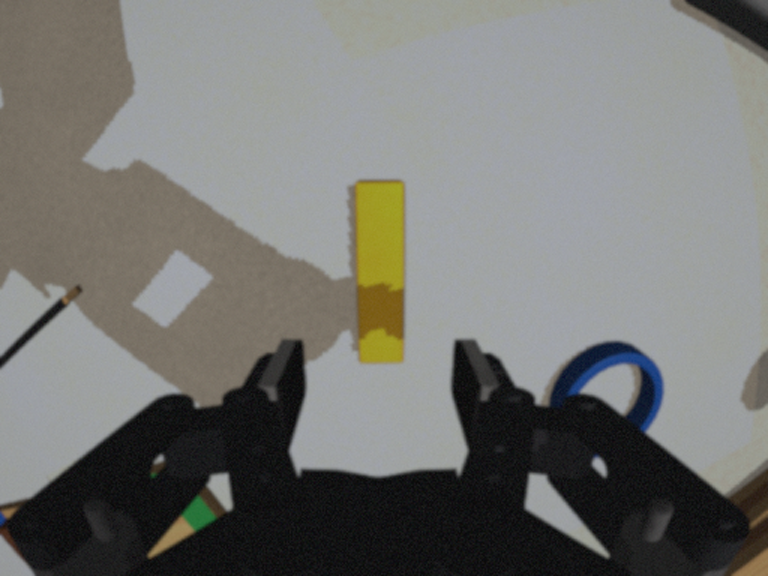

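The yellow cleat is centred between the fingers at (380,272). Descend and grip.

{"api": "move_arm", "payload": {"deltas": [[0.009,0.004,0.09,-0.02,60],[0.009,0.004,0.18,-0.02,60],[0.009,0.004,0.25,-0.02,60],[0.009,0.004,0.29,-0.02,60],[0.009,0.004,0.308,-0.02,60],[0.009,0.004,0.31,-0.02,60],[0.009,0.004,0.31,-0.02,50],[0.009,0.004,0.31,-0.02,45]]}}

```text
t: 9.78
tcp_pos: [0.3705, 0.3295, 0.0168]
tool_rot: [0.11, 0.994, 0.001, 0.001]
force: [1.1, -0.9, 1.0]
finger_gap: 0.453
```

{"api": "move_arm", "payload": {"deltas": [[0,0,0.001,0,20],[0,0,0.001,0,20],[0,0,0.001,0,20],[0,0,0.001,0,20],[0,0,-0.04,0,20],[0,0,-0.12,0,20],[0,0,-0.2,0,20],[0,0,-0.25,0,20]], "force": 50}}

```text
t: 10.45
tcp_pos: [0.37, 0.3302, 0.1187]
tool_rot: [0.109, 0.994, 0.001, 0.001]
force: [0.2, 0.2, -1.4]
finger_gap: 0.316
```

```bash
python3 -c "
from h import *
plan(.5576,.1045,.12,101)"
```

```text
t 10.45 tcp [0.37   0.3302 0.1187] yaw 77.49 gap 0.316 tilt [0.003  0.0017] F [ 0.2  0.2 -1.4] q1 0.50 q6 -0.85
  units [-0.5801 -0.4491 -0.0029] twist -0.8208 rows trans 7.0 rot 3.3
```

{"api": "move_arm", "payload": {"deltas": [[-0.05,-0.04,-0.01,-0.1,20],[-0.13,-0.1,-0.01,-0.35,20],[-0.21,-0.165,-0.01,-0.58,20],[-0.295,-0.23,-0.01,-0.75,20],[-0.38,-0.295,-0.005,-0.82,20],[-0.46,-0.355,-0.003,-0.82,20],[-0.53,-0.41,-0.003,-0.82,20],[-0.565,-0.435,-0.003,-0.82,20]]}}

```text
t: 11.12
tcp_pos: [0.5563, 0.1068, 0.1179]
tool_rot: [-0.094, 0.996, -0.001, 0.003]
force: [0.5, 0.2, -0.7]
finger_gap: 0.315
```

{"api": "move_arm", "payload": {"deltas": [[-0.012,-0.013,0,0,20],[-0.012,-0.013,0,0,20],[-0.012,-0.013,0,0,20],[-0.012,-0.013,0,0,20],[-0.012,-0.013,0,0,20],[-0.012,-0.013,0,0,20],[-0.012,-0.013,0,0,20],[-0.012,-0.013,0,0,20]]}}

```text
t: 11.78
tcp_pos: [0.5575, 0.1072, 0.1171]
tool_rot: [-0.096, 0.995, 0.0, -0.0]
force: [0.1, 0.5, 0.3]
finger_gap: 0.319
```

```bash
python3 - <<'E'
from h import *
plan(.5568,.1067,.12,101)
p,d,c=snap('wrist'); save(p,'yel_p'); 
E
```

```text
t 11.78 tcp [0.5575 0.1072 0.1171] yaw 101.03 gap 0.319 tilt [-0.0003 -0.    ] F [0.1 0.5 0.3] q1 -0.01 q6 -1.77
  units [ 0.002  -0.0009 -0.0073] twist 0.0009 rows trans 0.1 rot 0.0
```

View pics/yel_p.png

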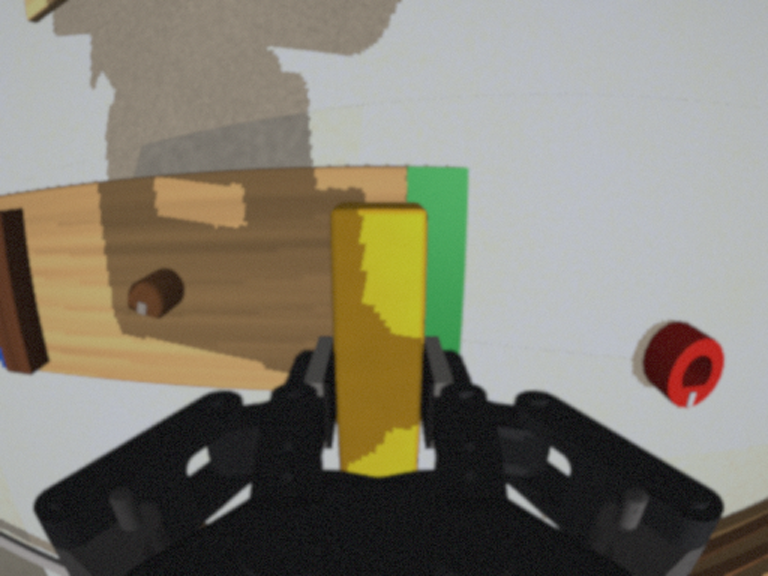

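```bash
cat > yel.py <<'E'
from h import *
import sys
p,d,c=load('wrist'); s,t,R=pose()
u=R[:2,1]; vv=-R[:2,0]
go=lambda x:x[:,1]-x[:,0]
def rep(n,e,z):
    q=(rayplane(e,c,z)[:,:2]-t[:2])*1000; a=q@u; print(n,'along u',a.mean().round(2),'sd',a.std().round(2),'ends',a[:4].mean().round(2),a[-4:].mean().round(2))
r0=range(*eval(sys.argv[1])); i0,i1,o0,o1=eval(sys.argv[2])
rep('tape inner',hedge(p,r0,i0,i1,go),.018)
rep('tape outer',hedge(p,range(118,215),o0,o1,lambda x:x.sum(1)-3*go(x)),.018)
zt=t[2]+.008
rep('cleat right top',hedge(p,range(145,215),276,294,lambda x:x[:,2]),zt)
rep('cleat left top',hedge(p,range(145,215),210,232,lambda x:x[:,0]-x[:,2]),zt)
pts=[]
for uu in range(215,265,3):
    sv=p[95:130,uu].astype(float); sv=sv[:,0]-sv[:,2]; sv=cv2.GaussianBlur(sv.reshape(-1,1),(1,5),0).ravel(); pts.append((uu,95+np.argmax(np.diff(sv))+.5))
print('board near edge',np.median(((rayplane(pts,c,.018)[:,:2]-t[:2])*1000)@vv),pts[:3])
E
python3 yel.py "(115,132)" "(262,282,300,320)"
```

```text
tape inner along u 15.08 sd 0.13 ends 14.98 15.03
tape outer along u 46.96 sd 0.06 ends 47.0 46.98
cleat right top along u 14.06 sd 0.06 ends 14.06 14.01
cleat left top along u -13.01 sd 0.07 ends -12.98 -12.93
board near edge -66.2589326818429 [(215, np.float64(111.5)), (218, np.float64(110.5)), (221, np.float64(110.5))]
```

{"api": "move_arm", "payload": {"deltas": [[0.002,0,0.07,0,20],[0.0025,0,0.13,0,20],[0.0025,0,0.17,0,20],[0.0025,0,0.19,0,20],[0.0025,0,0.195,0,20],[0.0025,0,0.195,0,20],[0.0025,0,0.195,0,20],[0.0025,0,0.195,0,20]]}}

```text
t: 12.5
tcp_pos: [0.5579, 0.1064, 0.0401]
tool_rot: [-0.095, 0.995, -0.0, 0.001]
force: [-0.3, -0.7, -1.1]
finger_gap: 0.313
```

```bash
python3 - <<'E'
from h import *
plan(.5565,.1067,.034,101)
p,d,c=snap('wrist'); save(p,'yel_p2'); 
E
python3 yel.py "(116,130)" "(276,300,330,360)"
```

```text
t 12.50 tcp [0.5579 0.1064 0.0401] yaw 100.96 gap 0.313 tilt [ 0.0024 -0.    ] F [-0.3 -0.7 -1.1] q1 -0.01 q6 -1.77
  units [0.0034 0.0015 0.0153] twist -0.0014 rows trans 0.2 rot 0.0
tape inner along u 15.69 sd 0.05 ends 15.72 15.73
tape outer along u 47.82 sd 0.04 ends 47.83 47.83
cleat right top along u 13.85 sd 0.07 ends 13.84 13.72
cleat left top along u -13.23 sd 0.06 ends -13.24 -13.22
board near edge -66.23256024468016 [(215, np.float64(111.5)), (218, np.float64(111.5)), (221, np.float64(111.5))]
```

View pics/yel_p2.png

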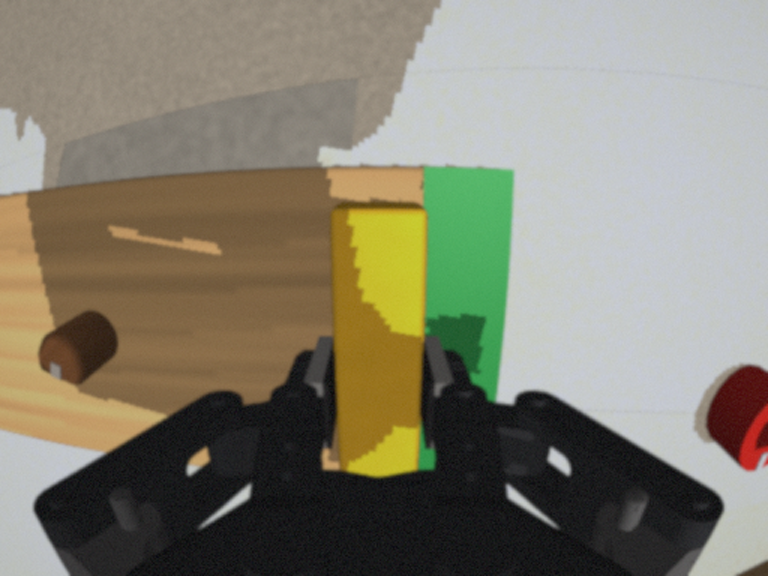

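{"api": "move_arm", "payload": {"deltas": [[0.0028,0.0015,0.008,0,20],[0.0028,0.0015,0.014,0,20],[0.0028,0.0015,0.016,0,20],[0.0028,0.0015,0.016,0,20],[0.0028,0.0015,0.016,0,20],[0.0028,0.0015,0.016,0,20],[0.0028,0.0015,0.016,0,20],[0.0028,0.0015,0.016,0,20]]}}

```text
t: 13.22
tcp_pos: [0.5561, 0.1068, 0.0349]
tool_rot: [-0.095, 0.995, -0.0, 0.001]
force: [-3.0, 0.2, 13.2]
finger_gap: 0.317
```

{"api": "move_arm", "payload": {"deltas": [[0,0,-0.001,0,45],[0,0,-0.001,0,50],[0,0,-0.005,0,50],[0,0,-0.03,0,50],[0,0,-0.1,0,55],[0,0,-0.2,0,70],[0,0,-0.28,0,85],[0,0,-0.33,0,90]]}}

```text
t: 13.88
tcp_pos: [0.5572, 0.1068, 0.1684]
tool_rot: [-0.096, 0.995, -0.0, 0.002]
force: [0.7, -0.3, -0.4]
finger_gap: 0.899
```

```bash
python3 - <<'E'
from h import *
plan(.5706,.3242,.15,100)
p,d,c=snap('wrist'); save(p,'yel_done'); W=cloud(d,c,True)
m,r=rect_at(W,c,.034,.05,.556,.107,.09,.042); print(r, m.sum())
mb=biggest(mask(p,(50,120,40),(80,255,255)));P=allpts(c,.018)[mb][:,:2]*1000; print(cv2.minAreaRect(P.astype(np.float32)))
E
```

```text
t 13.88 tcp [0.5572 0.1068 0.1684] yaw 100.96 gap 0.899 tilt [ 0.0049 -0.    ] F [ 0.7 -0.3 -0.4] q1 -0.01 q6 -1.77
  units [-0.1361  0.5273  0.0462] twist 0.0336 rows trans 5.2 rot 0.1
((556.1824951171875, 106.93944549560547), (108.98352813720703, 27.124954223632812), 10.718213081359863) 3499
((550.7566528320312, 137.23590087890625), (128.55694580078125, 30.375219345092773), 11.069121360778809)
```

View pics/yel_done.png

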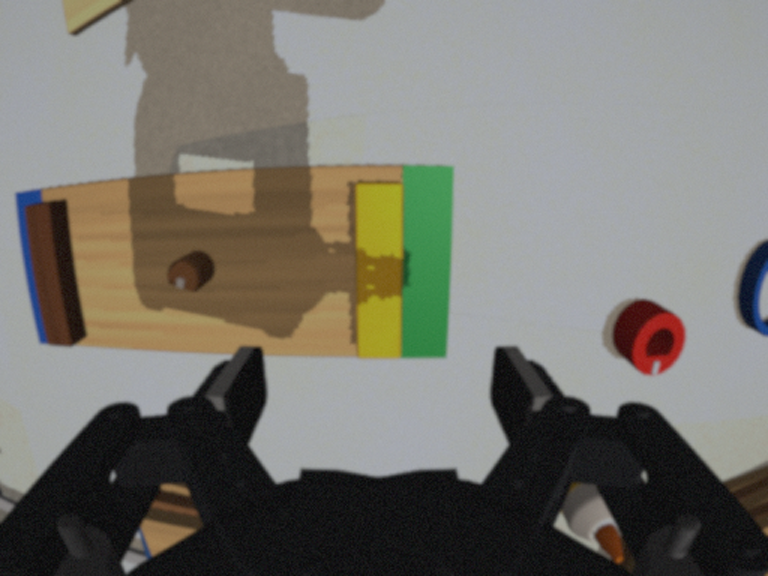

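Yellow cleat: 30.8 mm from the tape centre, cross offset 0.45 mm, parallel. Next, a close-up of the dowel before picking up the knob.

```bash
python3 -c "
from h import *
plan(.582,-.014,.13,101)"
```

```text
t 13.93 tcp [0.5591 0.1069 0.1714] yaw 100.97 gap 0.903 tilt [ 0.0109 -0.0001] F [ 0.2 -0.4  2.1] q1 -0.01 q6 -1.77
  units [ 0.0024 -0.3073  0.1041] twist -0.001 rows trans 3.1 rot 0.0
```

{"api": "move_arm", "payload": {"deltas": [[0,-0.08,0.02,0,90],[0,-0.16,0.05,0,90],[0.002,-0.24,0.08,0,90],[0.002,-0.29,0.1,0,90],[0.002,-0.307,0.104,0,90],[0.002,-0.307,0.104,0,90],[0.002,-0.307,0.104,0,90],[0.002,-0.307,0.104,0,90]]}}

```text
t: 14.6
tcp_pos: [0.578, -0.0128, 0.1235]
tool_rot: [-0.096, 0.995, 0.0, 0.0]
force: [-0.7, -0.6, 0.4]
finger_gap: 0.897
```

```bash
python3 - <<'E'
from h import *
plan(.582,-.014,.13,101)
p,d,c=snap('wrist'); np.savez('dowel.npz',p=p,d=d,**{k:np.array(v) for k,v in c.items()}); save(p,'dow_w'); save(p,'dow_c',10,(215,140,280,200))
E
```

```text
t 14.60 tcp [ 0.578  -0.0128  0.1235] yaw 101.01 gap 0.897 tilt [-0.      0.0004] F [-0.7 -0.6  0.4] q1 -0.22 q6 -1.98
  units [-0.0091 -0.0049 -0.0164] twist 0.0004 rows trans 0.2 rot 0.0
```

View pics/dow_w.png

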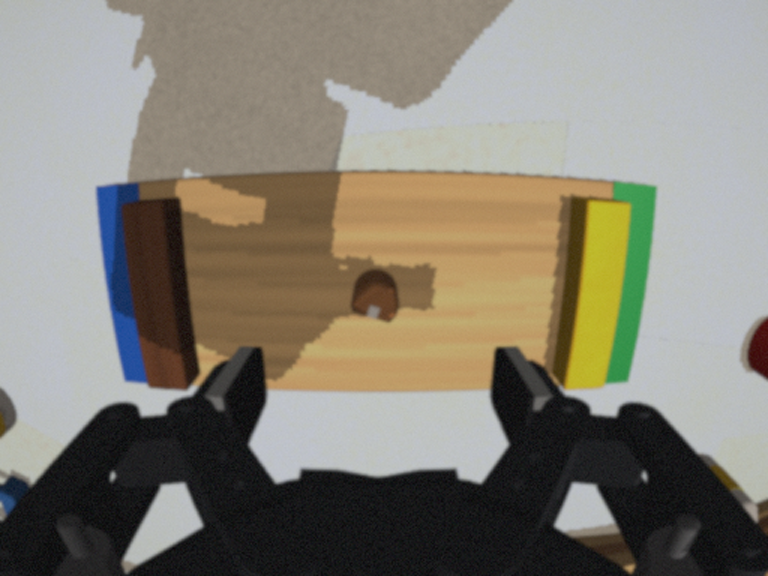

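View pics/dow_c.png

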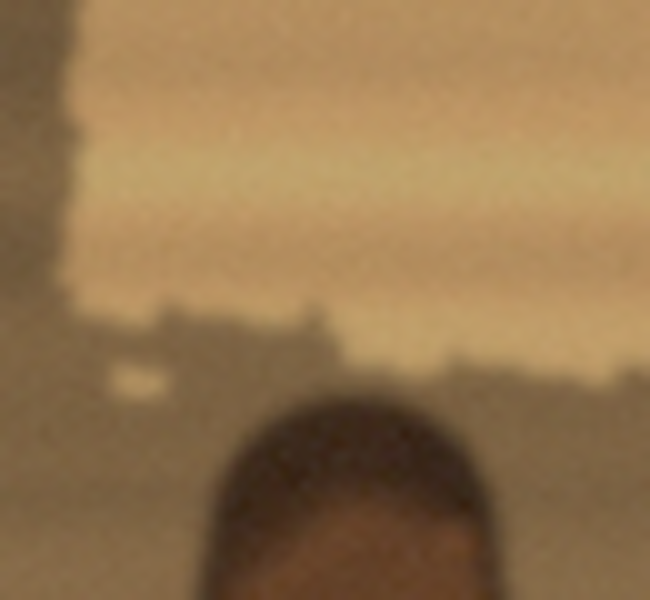

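```bash
python3 - <<'E'
from h import *
p,d,c=load('wrist'); save(p,'dow_c2',14,(225,172,277,220)); W=cloud(d,c,True)
w=W[172:220,225:277].reshape(-1,3); uv=np.stack(np.meshgrid(np.arange(225,277),np.arange(172,220)),-1).reshape(-1,2)
m=(w[:,2]>.044)&(w[:,2]<.053); print(m.sum(),w[m].mean(0),np.median(w[m][:,2]))
# rectified top-down view at z=.048
g=np.arange(-20,20,.25)/1000; X,Y=np.meshgrid(.580+g,-.015+g,indexing='ij')
M=np.linalg.inv(np.array(c['pose'])); Q=np.stack([X,Y,np.full_like(X,.048)],-1)@M[:3,:3].T+M[:3,3]
f=192/np.tan(np.radians(c['vfov']/2)); r=np.hypot(Q[...,0],Q[...,1]); th=np.arctan2(r,Q[...,2]); mu=(c['cx']+f*th*Q[...,0]/r).astype(np.float32); mv=(c['cy']+f*th*Q[...,1]/r).astype(np.float32)
o=cv2.remap(p,mu,mv,cv2.INTER_CUBIC); o=o[::-1,::-1]  # up=+x, left=+y
o=cv2.convertScaleAbs(o,alpha=1.5); o=cv2.resize(o,(560,560),interpolation=cv2.INTER_CUBIC); cv2.imwrite('pics/dow_rect.png',o[...,::-1])
E
```

```text
640 [ 0.57664307 -0.01421286  0.04814181] 0.04849816661492408
```

View pics/dow_rect.png

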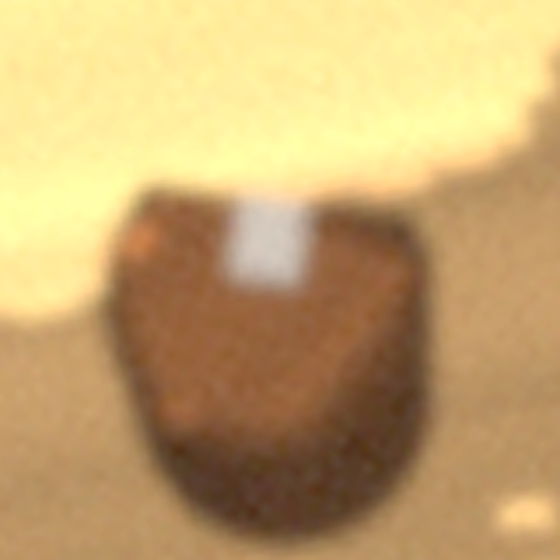

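View pics/dow_c2.png

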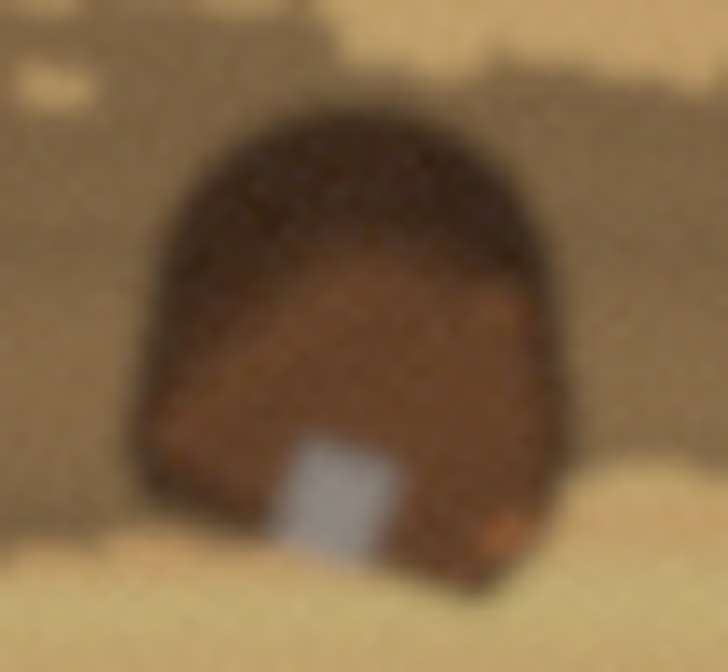

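```bash
cat >> h.py <<'E'
def rectify(p,c,x0,y0,z,half=20,step=.25):
    g=np.arange(-half,half,step)/1000; X,Y=np.meshgrid(x0+g,y0+g,indexing='ij')
    M=np.linalg.inv(np.array(c['pose'])); Q=np.stack([X,Y,np.full_like(X,z)],-1)@M[:3,:3].T+M[:3,3]
    f=192/np.tan(np.radians(c['vfov']/2)); r=np.hypot(Q[...,0],Q[...,1]); th=np.arctan2(r,Q[...,2])
    mu=(c['cx']+f*th*Q[...,0]/r).astype(np.float32); mv=(c['cy']+f*th*Q[...,1]/r).astype(np.float32)
    return cv2.remap(p,mu,mv,cv2.INTER_CUBIC),X,Y
E
python3 - <<'E'
from h import *
p,d,c=load('wrist')
o,X,Y=rectify(p,c,.580,-.015,.048)
h=cv2.cvtColor(o,cv2.COLOR_RGB2HSV)
m=(h[...,1]<70)&(h[...,2]>60)
m=biggest(m); q=np.stack([X[m],Y[m]],-1)*1000
r=cv2.minAreaRect(q.astype(np.float32)); print('white',m.sum(),q.mean(0),r)
C=np.cov(q.T); w,v=np.linalg.eigh(C); a=v[:,1]; print('pca yaw',np.degrees(np.arctan2(a[1],a[0])),np.sqrt(w))
# side edges of white line per row
wh=255-h[...,1].astype(float); rows=np.unique(np.where(m)[0]); L=[]
for i in rows[2:-2]:
    j=np.where(m[i])[0]; L.append((X[i,0]*1000,Y[i,j[0]]*1000,Y[i,j[-1]]*1000))
L=np.array(L); print('edge yaws',np.degrees(np.arctan(np.polyfit(L[:,0],L[:,1],1)[0])),np.degrees(np.arctan(np.polyfit(L[:,0],L[:,2],1)[0])),'mid',np.degrees(np.arctan(np.polyfit(L[:,0],(L[:,1]+L[:,2])/2,1)[0])), 'x range',L[:,0].min(),L[:,0].max(),'mid y',((L[:,1]+L[:,2])/2)[[0,-1]])
# flat edge
F=[]
val=cv2.GaussianBlur(o.astype(np.float32).sum(2),(3,3),0)
for j in range(50,115):
    s=val[90:130,j]; gq=np.diff(s); k=np.argmax(gq); F.append((Y[0,j]*1000,X[90+k,0]*1000+.125))
F=np.array(F); print(np.round(F[::6],2).tolist()); 
E
```

```text
white 498 [582.59789157 -14.3373494 ] ((582.6250610351562, -14.250008583068848), (5.540280818939209, 6.030570983886719), 78.69007110595703)
pca yaw 165.6209825792943 [1.51795374 1.66304451]
edge yaws -5.899518345111546 -3.8763411618810153 mid -4.889457436223345 x range 580.0 585.2499999999999 mid y [-14.25  -14.375]
[[-22.5, 585.37], [-21.0, 585.88], [-19.5, 585.62], [-18.0, 585.37], [-16.5, 584.88], [-15.0, 585.62], [-13.5, 585.88], [-12.0, 585.88], [-10.5, 586.12], [-9.0, 585.88], [-7.5, 586.37]]
```

Dowel axis ≈ (0.5802, −0.0141), flat/line yaw ≈ −4.5°. It matches the board midpoint from the tapes (0.5803, −0.0140). Now the knob.

```bash
python3 -c "
from h import *
plan(.5706,.3242,.15,97)"
```

```text
t 14.65 tcp [ 0.5781 -0.0126  0.1236] yaw 101.04 gap 0.900 tilt [0.0003 0.0003] F [0.8 0.3 0.2] q1 -0.22 q6 -1.98
  units [-0.1428  0.83   -0.0659] twist 0.1411 rows trans 8.1 rot 0.6
```

{"api": "move_arm", "payload": {"deltas": [[-0.01,0.06,-0.02,0.05,90],[-0.03,0.16,-0.05,0.14,90],[-0.05,0.265,-0.066,0.14,90],[-0.066,0.37,-0.066,0.14,90],[-0.083,0.47,-0.066,0.14,90],[-0.1,0.575,-0.066,0.14,90],[-0.12,0.675,-0.066,0.14,90],[-0.13,0.77,-0.066,0.14,90]]}}

```text
t: 15.32
tcp_pos: [0.5701, 0.302, 0.1503]
tool_rot: [-0.062, 0.998, 0.0, 0.001]
force: [0.5, -0.5, -0.5]
finger_gap: 0.898
```

{"api": "move_arm", "payload": {"deltas": [[-0.01,0.045,0,0,90],[-0.013,0.06,0,0,90],[-0.013,0.06,0,0,90],[-0.013,0.06,0,0,90],[-0.013,0.06,0,0,90],[-0.013,0.06,0,0,90],[-0.013,0.06,0,0,90],[-0.013,0.06,0,0,90]]}}

```text
t: 15.98
tcp_pos: [0.5734, 0.3215, 0.1495]
tool_rot: [-0.06, 0.998, -0.0, -0.0]
force: [0.6, 0.2, -0.1]
finger_gap: 0.897
```

```bash
cat > kn.py <<'E'
from h import *
p,d,c=load('wrist'); W=cloud(d,c,True)
m=(W[...,2]>.03)&(W[...,2]<.041)&(np.hypot(W[...,0]-.57,W[...,1]-.324)<.05)
P=allpts(c,.036)[m][:,:2]*1000; (x,y),r=cv2.minEnclosingCircle(P.astype(np.float32)); print('knob top circle',x,y,r,m.sum())
o,X,Y=rectify(p,c,x/1000,y/1000,.036,35)
h=cv2.cvtColor(o,cv2.COLOR_RGB2HSV); red=((h[...,0]<8)|(h[...,0]>172))&(h[...,1]>120)&(h[...,2]>100)
q=np.stack([X[red],Y[red]],-1)*1000; cc,rr=cv2.minEnclosingCircle(q.astype(np.float32)); print('red circle',cc,rr)
R=np.hypot(X*1000-cc[0],Y*1000-cc[1]); w=(h[...,1]<90)&(R<25)&(R>8); w=biggest(w); qq=np.stack([X[w],Y[w]],-1)*1000
print('white',w.sum(),qq.mean(0)); dd=qq.mean(0)-cc; print('yaw from centre',np.degrees(np.arctan2(dd[1],dd[0])), 'pca',cv2.minAreaRect(qq.astype(np.float32)))
im=cv2.resize(cv2.convertScaleAbs(o[::-1,::-1],alpha=1.2),(560,560)); cv2.imwrite('pics/kn_rect.png',im[...,::-1])
E
python3 - <<'E'
from h import *
plan(.5706,.3242,.15,97)
p,d,c=snap('wrist'); save(p,'kn_w')
E
python3 kn.py
```

```text
t 15.98 tcp [0.5734 0.3215 0.1495] yaw 96.84 gap 0.897 tilt [-0.0002 -0.0001] F [ 0.6  0.2 -0.1] q1 0.34 q6 -1.35
  units [ 0.0062  0.0076 -0.0013] twist -0.0055 rows trans 0.1 rot 0.0
knob top circle 568.9137573242188 323.802001953125 25.77614974975586 2083
red circle (568.9112548828125, 323.96368408203125) 25.56647491455078
white 2370 [562.0539472  322.39567284]
yaw from centre -167.12002274152977 pca ((562.7197875976562, 322.6189880371094), (13.774178504943848, 23.903566360473633), 10.304845809936523)
```

View pics/kn_w.png

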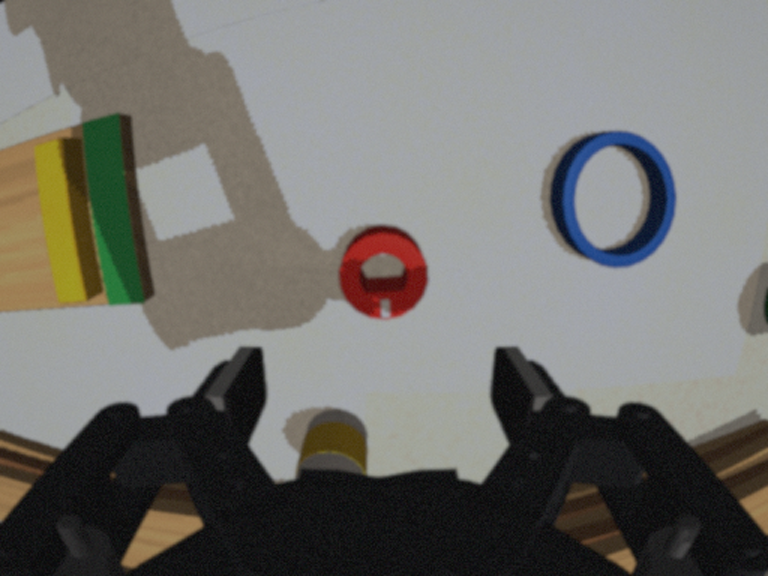

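View pics/kn_rect.png

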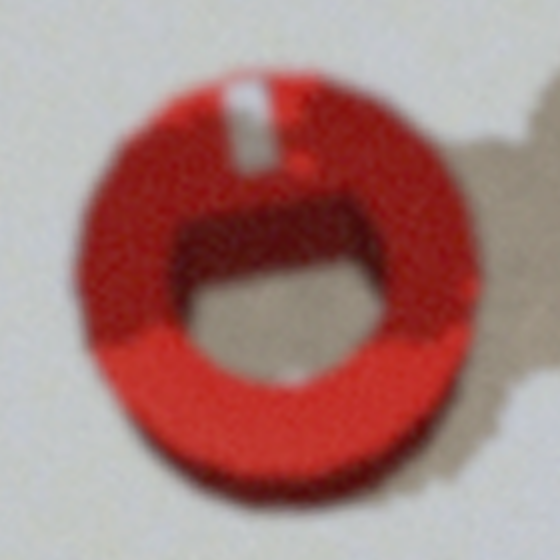

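Knob centre (0.5689, 0.3239). In the rectified view its white line runs from (262,172) to (247,82), so its yaw is ≈ +9.5°. Descend and grip.

```bash
python3 -c "
from h import *
plan(.5689,.3239,.019,97)"
```

```text
t 16.03 tcp [0.5734 0.3217 0.1495] yaw 96.85 gap 0.905 tilt [-0.0001 -0.0001] F [-0.   0.4 -0.6] q1 0.34 q6 -1.35
  units [0.0105 0.0069 0.3262] twist -0.0051 rows trans 3.1 rot 0.0
```

{"api": "move_arm", "payload": {"deltas": [[0.0105,0.007,0.08,0,90],[0.0105,0.007,0.17,0,90],[0.0105,0.007,0.25,0,90],[0.0105,0.007,0.3,0,90],[0.0105,0.007,0.322,0,90],[0.0105,0.007,0.326,0,90],[0.0105,0.007,0.326,0,85],[0.0105,0.007,0.326,0,80]]}}

```text
t: 16.7
tcp_pos: [0.5699, 0.3253, 0.0206]
tool_rot: [-0.06, 0.998, 0.0, 0.001]
force: [0.3, -0.0, 0.4]
finger_gap: 0.799
```

```bash
python3 -c "
from h import *
plan(.5689,.3239,.019,97)"
```

```text
t 16.70 tcp [0.5699 0.3253 0.0206] yaw 96.93 gap 0.799 tilt [0.0029 0.0011] F [ 0.3 -0.   0.4] q1 0.35 q6 -1.34
  units [ 0.003  -0.0032  0.0039] twist -0.0024 rows trans 0.1 rot 0.0
```

{"api": "move_arm", "payload": {"deltas": [[0.002,-0.003,0.003,0,70],[0.002,-0.003,0.003,0,60],[0.002,-0.003,0.003,0,50],[0.002,-0.003,0.003,0,45],[0.002,-0.003,0.003,0,45],[0.002,-0.003,0.003,0,45],[0.002,-0.003,0.003,0,45],[0.002,-0.003,0.003,0,45]], "force": 40}}

```text
t: 17.37
tcp_pos: [0.569, 0.3239, 0.0198]
tool_rot: [-0.061, 0.998, 0.0, 0.001]
force: [-1.2, -0.9, 6.3]
finger_gap: 0.601
```

```bash
python3 - <<'E'
from h import *
plan(.5689,.3239,.019,97)
E
```

```text
t 17.37 tcp [0.569  0.3239 0.0198] yaw 96.95 gap 0.601 tilt [0.0027 0.0006] F [-1.2 -0.9  6.3] q1 0.35 q6 -1.34
  units [0.0001 0.0001 0.0021] twist -0.0018 rows trans 0.0 rot 0.0
```

{"api": "move_arm", "payload": {"deltas": [[0,0,-0.03,0,45],[0,0,-0.1,0,45],[0,0,-0.19,0,45],[0,0,-0.26,0,45],[0,0,-0.295,0,45],[0,0,-0.3,0,45],[0,0,-0.3,0,45],[0,0,-0.3,0,45]]}}

```text
t: 18.03
tcp_pos: [0.567, 0.3234, 0.1371]
tool_rot: [-0.061, 0.998, -0.0, -0.001]
force: [-1.1, 1.2, -0.6]
finger_gap: 0.6
```

```bash
python3 - <<'E'
from h import *
plan(.5802,-.0141,.14,82.9)
p,d,c=snap('wrist'); save(p,'kn_h'); W=cloud(d,c,True); s,t,R=pose()
h=cv2.cvtColor(p,cv2.COLOR_RGB2HSV); red=((h[...,0]<8)|(h[...,0]>172))&(h[...,1]>120)&(h[...,2]>60)
red=biggest(red); q=W[red]; print(np.percentile(q[:,2],[5,50,95]))
zt=np.percentile(q[:,2],90); o,X,Y=rectify(p,c,t[0],t[1],t[2]+.016,35); print('ztop',zt-t[2])
cv2.imwrite('pics/kn_hr.png',cv2.resize(cv2.convertScaleAbs(o[::-1,::-1],alpha=1.2),(560,560))[...,::-1])
E
```

```text
t 18.03 tcp [0.567  0.3234 0.1371] yaw 96.95 gap 0.600 tilt [-0.0017 -0.0006] F [-1.1  1.2 -0.6] q1 0.35 q6 -1.34
  units [ 0.0694 -0.8415 -0.0067] twist 0.4903 rows trans 8.1 rot 2.0
[0.12820513 0.15352827 0.15485277]
ztop 0.018198405692970654
```

View pics/kn_hr.png

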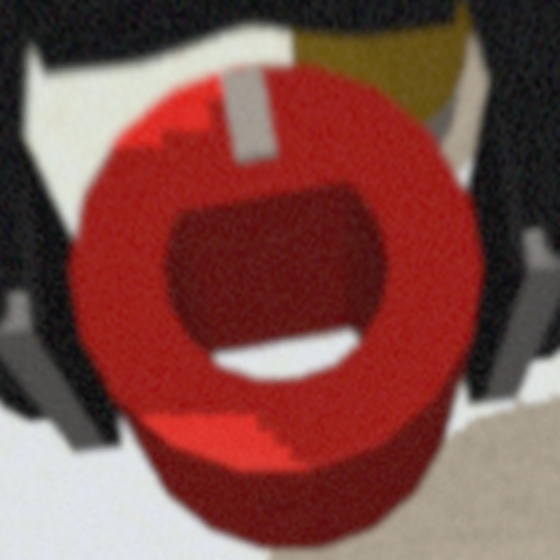

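View pics/kn_h.png

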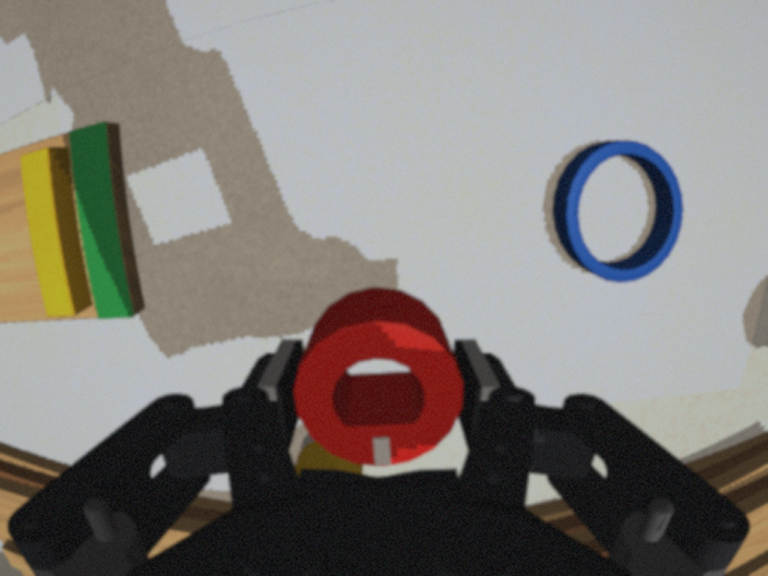

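Knob held at yaw ≈ 9.5° with the jaw at 96.95°, so I need a turn of about −14°. Moving over the dowel.

{"api": "move_arm", "payload": {"deltas": [[0.005,-0.06,0,0.05,45],[0.013,-0.16,0,0.15,45],[0.022,-0.265,0,0.3,45],[0.03,-0.37,0,0.42,45],[0.039,-0.47,0,0.49,45],[0.047,-0.575,0,0.49,45],[0.056,-0.675,0,0.49,45],[0.063,-0.765,0,0.49,45]]}}

```text
t: 18.75
tcp_pos: [0.5785, 0.0146, 0.136]
tool_rot: [0.062, 0.998, 0.0, -0.002]
force: [0.1, -0.3, -0.5]
finger_gap: 0.6
```

```bash
python3 - <<'E'
from h import *
plan(.5802,-.0141,.078,82.95)
E
```

```text
t 18.75 tcp [0.5785 0.0146 0.136 ] yaw 82.87 gap 0.600 tilt [-0.0038  0.0004] F [ 0.1 -0.3 -0.5] q1 -0.17 q6 -1.61
  units [-0.0136 -0.0706  0.1449] twist -0.0029 rows trans 1.6 rot 0.0
```

{"api": "move_arm", "payload": {"deltas": [[-0.01,-0.05,0.02,0,45],[-0.0136,-0.066,0.05,0,45],[-0.0136,-0.0706,0.09,0,45],[-0.0136,-0.0706,0.125,0,45],[-0.0136,-0.0706,0.142,0,45],[-0.0136,-0.0706,0.145,0,45],[-0.0136,-0.0706,0.145,0,45],[-0.0136,-0.0706,0.145,0,45]]}}

```text
t: 19.42
tcp_pos: [0.5819, -0.0111, 0.0798]
tool_rot: [0.061, 0.998, 0.0, -0.0]
force: [-0.2, 0.5, -1.2]
finger_gap: 0.603
```

```bash
python3 - <<'E'
from h import *
plan(.5802,-.0141,.078,82.95)
p,d,c=snap('wrist'); save(p,'kn_d'); s,t,R=pose()
o,X,Y=rectify(p,c,t[0],t[1],t[2]+.016,35)
cv2.imwrite('pics/kn_dr.png',cv2.resize(cv2.convertScaleAbs(o[::-1,::-1],alpha=1.2),(560,560))[...,::-1])
plan(.5802,-.0141,.078,82.95)
E
```

```text
t 19.42 tcp [ 0.5819 -0.0111  0.0798] yaw 82.96 gap 0.603 tilt [-0.0001  0.0001] F [-0.2  0.5 -1.2] q1 -0.21 q6 -1.66
  units [ 0.0034 -0.0079  0.0044] twist 0.0004 rows trans 0.1 rot 0.0
t 19.47 tcp [ 0.5823 -0.0113  0.0802] yaw 82.96 gap 0.600 tilt [ 0.0009 -0.0001] F [-0.5  0.1 -0.9] q1 -0.21 q6 -1.66
  units [ 0.0042 -0.0076  0.0055] twist 0.0002 rows trans 0.1 rot 0.0
```

View pics/kn_d.png

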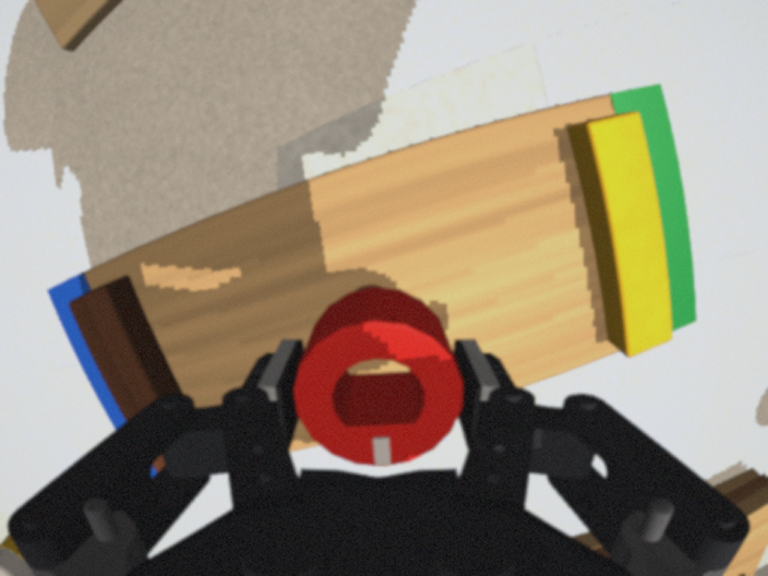

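View pics/kn_dr.png

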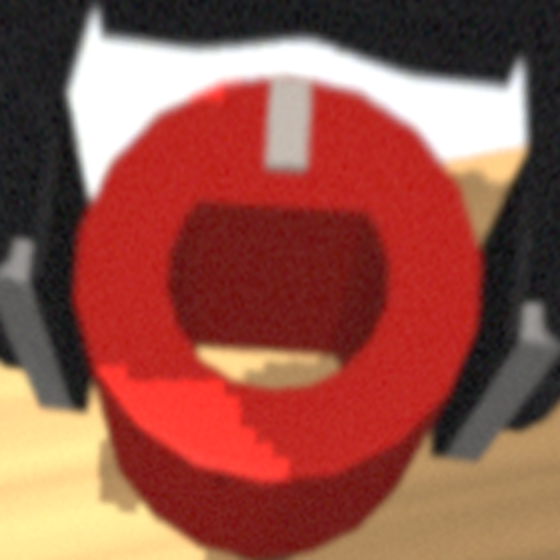

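{"api": "move_arm", "payload": {"deltas": [[0.004,-0.0078,0.005,0,45],[0.004,-0.0078,0.005,0,45],[0.004,-0.0078,0.005,0,45],[0.004,-0.0078,0.005,0,45],[0.004,-0.0078,0.01,0,45],[0.004,-0.0078,0.015,0,45],[0.004,-0.0078,0.018,0,45],[0.004,-0.0078,0.018,0,45]]}}

```text
t: 20.13
tcp_pos: [0.5796, -0.0146, 0.0722]
tool_rot: [0.062, 0.998, 0.0, -0.0]
force: [0.4, -0.0, -0.3]
finger_gap: 0.602
```

```bash
python3 - <<'E'
from h import *
plan(.5802,-.0141,.055,82.4)
E
```

```text
t 20.13 tcp [ 0.5796 -0.0146  0.0722] yaw 82.90 gap 0.602 tilt [-0.0008  0.0002] F [ 0.4 -0.  -0.3] q1 -0.22 q6 -1.66
  units [-0.0014  0.0015  0.043 ] twist 0.0176 rows trans 0.4 rot 0.1
```

{"api": "move_arm", "payload": {"deltas": [[-0.0014,0.0015,0.003,0.01,45],[-0.0014,0.0015,0.008,0.018,45],[-0.0014,0.0015,0.013,0.018,45],[-0.0014,0.0015,0.018,0.018,45],[-0.0014,0.0015,0.022,0.018,45],[-0.0014,0.0015,0.026,0.018,45],[-0.0014,0.0015,0.03,0.018,45],[-0.0014,0.0015,0.034,0.018,45]]}}

```text
t: 20.8
tcp_pos: [0.5805, -0.0142, 0.0588]
tool_rot: [0.066, 0.998, -0.0, 0.0]
force: [-0.1, -0.2, -0.1]
finger_gap: 0.597
```

```bash
python3 - <<'E'
from h import *
plan(.5802,-.0141,.038,82.4)
E
```

```text
t 20.80 tcp [ 0.5805 -0.0142  0.0588] yaw 82.39 gap 0.597 tilt [ 0. -0.] F [-0.1 -0.2 -0.1] q1 -0.22 q6 -1.65
  units [0.0008 0.0001 0.0521] twist -0.0002 rows trans 0.5 rot 0.0
```

It's on the dowel with no force. Continue down.

{"api": "move_arm", "payload": {"deltas": [[0.0008,0,0.008,0,45],[0.0008,0,0.016,0,45],[0.0008,0,0.025,0,45],[0.0008,0,0.034,0,45],[0.0008,0,0.042,0,45],[0.0008,0,0.048,0,45],[0.0008,0,0.052,0,45],[0.0008,0,0.053,0,45]]}}

```text
t: 21.47
tcp_pos: [0.5799, -0.0141, 0.0378]
tool_rot: [0.066, 0.998, 0.0, -0.0]
force: [-0.3, -0.1, 5.0]
finger_gap: 0.599
```

```bash
python3 - <<'E'
from h import *
plan(.5802,-.0141,.038,82.4)
E
```

```text
t 21.47 tcp [ 0.5799 -0.0141  0.0378] yaw 82.39 gap 0.599 tilt [-0.0008  0.0001] F [-0.3 -0.1  5. ] q1 -0.22 q6 -1.65
  units [-0.0008  0.0001 -0.0004] twist -0.0002 rows trans 0.0 rot 0.0
```

{"api": "move_arm", "payload": {"deltas": [[0,0,0.001,0,45],[0,0,0.001,0,45],[0,0,0,0,75],[0,0,0,0,85],[0,0,-0.02,0,85],[0,0,-0.09,0,85],[0,0,-0.19,0,80],[0,0,-0.26,0,70]]}}

```text
t: 22.13
tcp_pos: [0.5808, -0.0142, 0.1441]
tool_rot: [0.066, 0.998, -0.0, 0.001]
force: [0.1, -0.9, 0.1]
finger_gap: 0.705
```

```bash
python3 - <<'E'
from h import *
plan(.5795,-.3352,.16,101)
p,d,c=snap('wrist'); save(p,'kn_done'); W=cloud(d,c,True)
m=(np.hypot(W[...,0]-.58,W[...,1]+.014)<.03)&mask(p,(0,120,60),(10,255,255)); print(np.percentile(W[m][:,2],[50,90]))
o,X,Y=rectify(p,c,.5802,-.0141,.054,35)
cv2.imwrite('pics/kn_done_r.png',cv2.resize(cv2.convertScaleAbs(o[::-1,::-1],alpha=1.2),(560,560))[...,::-1])
E
```

```text
t 22.13 tcp [ 0.5808 -0.0142  0.1441] yaw 82.39 gap 0.705 tilt [ 0.0016 -0.0003] F [ 0.1 -0.9  0.1] q1 -0.22 q6 -1.65
  units [-0.1031 -0.7958 -0.0394] twist -0.6495 rows trans 7.7 rot 2.6
[0.05442867 0.05538882]
```

View pics/kn_done.png

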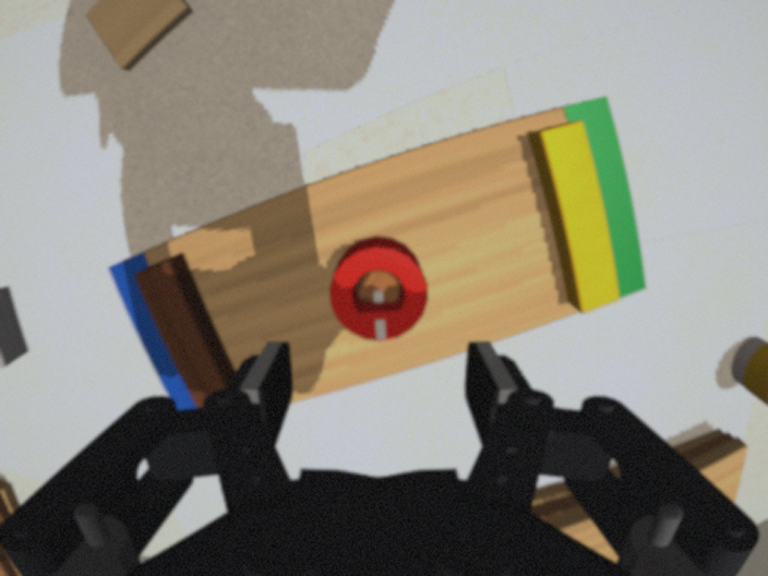

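View pics/kn_done_r.png

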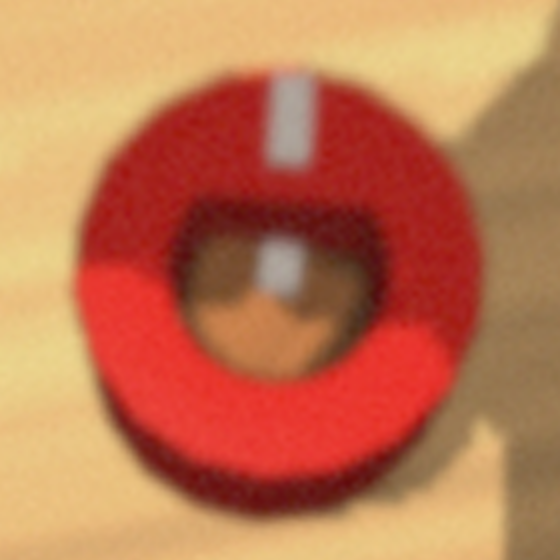

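The knob is seated (top at 54 mm = 18 + 36, white lines aligned). Now the larger weight.

{"api": "move_arm", "payload": {"deltas": [[-0.01,-0.06,-0.03,-0.1,70],[-0.02,-0.15,-0.065,-0.25,70],[-0.033,-0.25,-0.065,-0.3,70],[-0.046,-0.355,-0.065,-0.3,70],[-0.06,-0.46,-0.065,-0.3,70],[-0.073,-0.56,-0.065,-0.3,70],[-0.087,-0.66,-0.065,-0.3,70],[-0.097,-0.75,-0.065,-0.3,70]]}}

```text
t: 22.85
tcp_pos: [0.5788, -0.3195, 0.1682]
tool_rot: [-0.008, 1.0, -0.001, 0.0]
force: [0.0, 0.5, -0.6]
finger_gap: 0.701
```

{"api": "move_arm", "payload": {"deltas": [[0,-0.03,0,0,70],[0,-0.04,0,0,70],[0,-0.04,0,0,70],[0,-0.04,0,0,70],[0,-0.04,0,0,70],[0,-0.04,0,0,70],[0,-0.04,0,0,70],[0,-0.04,0,0,70]]}}

```text
t: 23.52
tcp_pos: [0.5795, -0.3314, 0.168]
tool_rot: [-0.009, 1.0, 0.0, -0.0]
force: [0.2, -0.4, 0.1]
finger_gap: 0.696
```

```bash
python3 - <<'E'
from h import *
plan(.5795,-.3352,.165,90)
p,d,c=snap('wrist'); save(p,'w_w'); W=cloud(d,c,True)
m,r=rect_at(W,c,.031,.045,.5795,-.3352,.06,.035); print(r,m.sum(),np.median(W[m][:,2]))
b=(W[...,2]>.048)&(W[...,2]<.058)&(np.hypot(W[...,0]-.5795,W[...,1]+.3352)<.04)
P=allpts(c,.053)[b][:,:2]*1000; print('button',cv2.minEnclosingCircle(P.astype(np.float32)),b.sum())
E
```

```text
t 23.52 tcp [ 0.5795 -0.3314  0.168 ] yaw 91.08 gap 0.696 tilt [-0.0001  0.0001] F [ 0.2 -0.4  0.1] q1 -0.69 q6 -2.28
  units [ 0.0001 -0.0094  0.0074] twist 0.0375 rows trans 0.1 rot 0.2
((578.6528930664062, -336.4118957519531), (59.416595458984375, 28.45004653930664), 0.01907370798289776) 1469 0.03564248331428471
button ((578.3775634765625, -336.80535888671875), 11.287014961242676) 483
```

View pics/w_w.png

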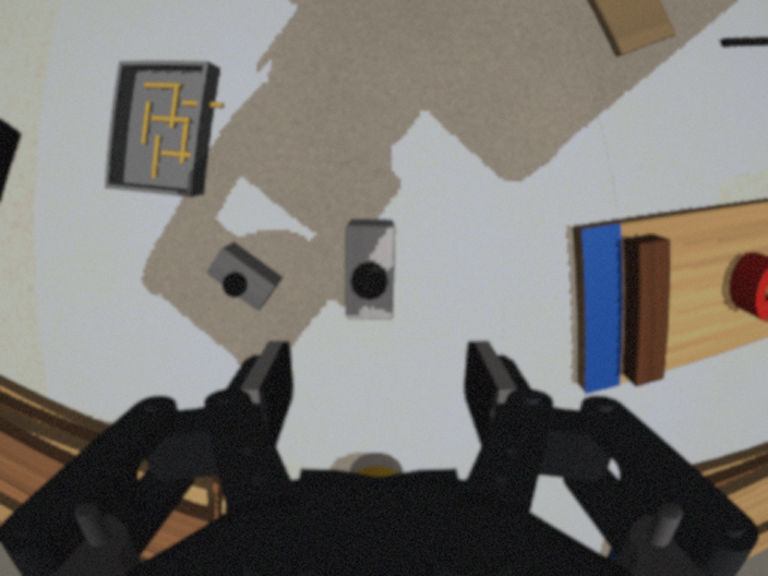

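The larger weight is at (369,270) px, measured as 59 × 28 mm and 53 mm high; the small one is at (243,277). Grip it.

```bash
python3 -c "
from h import *
plan(.5786,-.3366,.020,90)"
```

```text
t 23.57 tcp [ 0.5794 -0.3318  0.168 ] yaw 91.06 gap 0.701 tilt [ 0. -0.] F [ 0.1  0.7 -0.4] q1 -0.69 q6 -2.28
  units [ 0.0024 -0.0121  0.37  ] twist 0.0368 rows trans 3.6 rot 0.1
```

{"api": "move_arm", "payload": {"deltas": [[0.0024,-0.012,0.09,0.037,62],[0.0024,-0.012,0.18,0.037,60],[0.0024,-0.012,0.27,0.037,60],[0.0024,-0.012,0.33,0.037,60],[0.0024,-0.012,0.36,0.037,60],[0.0024,-0.012,0.37,0.037,60],[0.0024,-0.012,0.37,0.037,60],[0.0024,-0.012,0.37,0.037,60]]}}

```text
t: 24.23
tcp_pos: [0.5794, -0.3382, 0.0213]
tool_rot: [0.001, 1.0, -0.001, 0.001]
force: [0.4, -0.2, 1.3]
finger_gap: 0.597
```

```bash
python3 -c "
from h import *
plan(.5786,-.3366,.020,90)"
```

```text
t 24.23 tcp [ 0.5794 -0.3382  0.0213] yaw 89.94 gap 0.597 tilt [ 0.0022 -0.0019] F [ 0.4 -0.2  1.3] q1 -0.69 q6 -2.26
  units [0.0021 0.004  0.0032] twist -0.0022 rows trans 0.1 rot 0.0
```

{"api": "move_arm", "payload": {"deltas": [[0.001,0.004,0.002,0,50],[0.001,0.004,0.002,0,40],[0.001,0.004,0.002,0,25],[0.001,0.004,0.002,0,20],[0.001,0.004,0.002,0,20],[0.001,0.004,0.002,0,20],[0.001,0.004,0.002,0,20],[0.001,0.004,0.002,0,20]], "force": 80}}

```text
t: 24.9
tcp_pos: [0.5788, -0.3365, 0.0211]
tool_rot: [0.001, 1.0, -0.001, 0.001]
force: [-1.2, 1.0, 6.1]
finger_gap: 0.334
```

```bash
python3 -c "
from h import *
plan(.5786,-.3366,.020,90)"
```

```text
t 24.90 tcp [ 0.5788 -0.3365  0.0211] yaw 89.93 gap 0.334 tilt [ 0.0023 -0.0019] F [-1.2  1.   6.1] q1 -0.69 q6 -2.26
  units [ 0.0005 -0.0002  0.0029] twist -0.0024 rows trans 0.0 rot 0.0
```

{"api": "move_arm", "payload": {"deltas": [[0,0,-0.02,0,20],[0,0,-0.06,0,20],[0,0,-0.12,0,20],[0,0,-0.18,0,20],[0,0,-0.23,0,20],[0,0,-0.26,0,20],[0,0,-0.265,0,20],[0,0,-0.265,0,20]]}}

```text
t: 25.57
tcp_pos: [0.5779, -0.3358, 0.1255]
tool_rot: [0.001, 1.0, -0.0, 0.0]
force: [-0.4, -1.3, -3.3]
finger_gap: 0.33
```

```bash
python3 - <<'E'
from h import *
plan(.6036,-.1349,.125,101)
p,d,c=snap('wrist'); save(p,'w_h'); W=cloud(d,c,True); s,t,R=pose()
Q=(W-t)@R*1000
m=(abs(Q[...,0])<50)&(abs(Q[...,1])<17)&(Q[...,2]>-19)&(Q[...,2]<-11); m=biggest(m); q=Q[m]; print('block top in tool',np.median(q[:,2]),cv2.minAreaRect(q[:,:2].astype(np.float32)))
m=(abs(Q[...,0])<50)&(abs(Q[...,1])<17)&(Q[...,2]>-38)&(Q[...,2]<-28); m=biggest(m); q=Q[m]; print('button in tool',np.median(q[:,2]),cv2.minEnclosingCircle(q[:,:2].astype(np.float32)))
E
```

```text
t 25.57 tcp [ 0.5779 -0.3358  0.1255] yaw 89.93 gap 0.330 tilt [ 0.0005 -0.0005] F [-0.4 -1.3 -3.3] q1 -0.69 q6 -2.26
  units [-0.0637  0.5023  0.0009] twist -0.3865 rows trans 4.9 rot 1.5
block top in tool -15.746135682556428 ((-0.41735076904296875, -0.40244102478027344), (60.6527214050293, 33.9308967590332), 2.106862783432007)
button in tool -33.762791823600985 ((-0.8877952098846436, -0.3651244342327118), 11.317951202392578)
```

View pics/w_h.png

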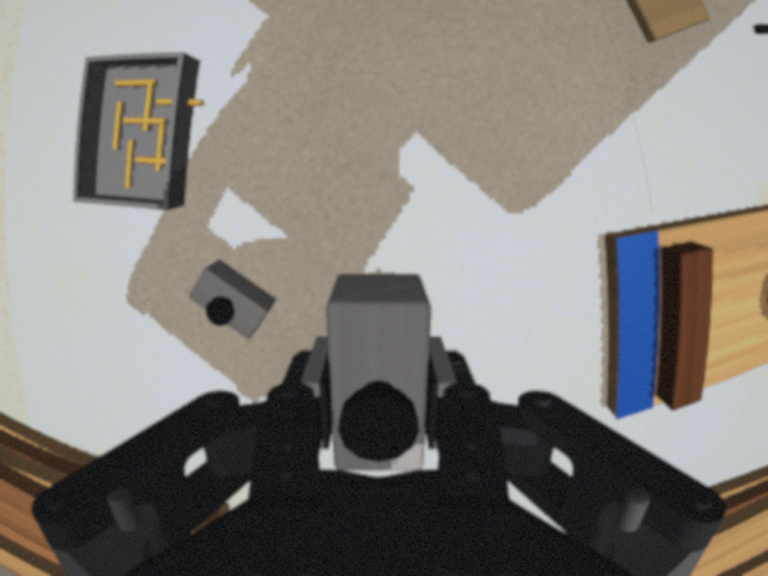

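{"api": "move_arm", "payload": {"deltas": [[-0.005,0.04,0,-0.05,20],[-0.014,0.11,0,-0.15,20],[-0.025,0.2,0,-0.28,20],[-0.038,0.3,0,-0.36,20],[-0.05,0.39,0,-0.386,20],[-0.058,0.46,0,-0.386,20],[-0.062,0.495,0,-0.386,20],[-0.063,0.502,0,-0.386,20]]}}

```text
t: 26.28
tcp_pos: [0.602, -0.1307, 0.1234]
tool_rot: [-0.098, 0.995, 0.002, -0.002]
force: [-1.0, -0.9, -4.1]
finger_gap: 0.336
```

{"api": "move_arm", "payload": {"deltas": [[0,0,0,0,20],[0,0,0.02,0,20],[0,0,0.06,0,20],[0,0,0.1,0,20],[0,0,0.125,0,20],[0,0,0.13,0,20],[0,0,0.13,0,20],[0,0,0.13,0,20]]}}

```text
t: 26.95
tcp_pos: [0.6037, -0.1361, 0.0731]
tool_rot: [-0.095, 0.995, -0.0, 0.0]
force: [0.2, -0.1, -4.7]
finger_gap: 0.333
```

```bash
python3 - <<'E'
from h import *
plan(.6033,-.1348,.063,101)
p,d,c=snap('wrist'); save(p,'w_p')
E
```

```text
t 26.95 tcp [ 0.6037 -0.1361  0.0731] yaw 100.92 gap 0.333 tilt [ 0.0006 -0.0003] F [ 0.2 -0.1 -4.7] q1 -0.40 q6 -2.16
  units [0.0003 0.0033 0.0252] twist -0.0028 rows trans 0.2 rot 0.0
```

View pics/w_p.png

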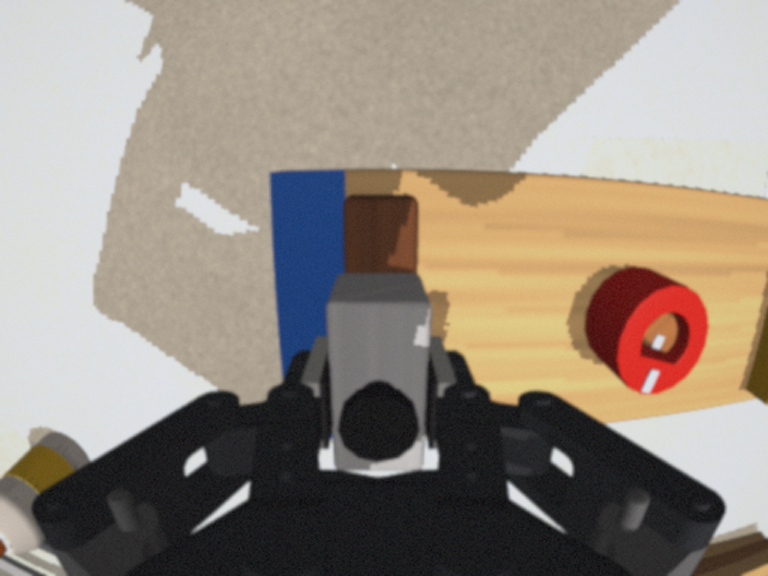

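{"api": "move_arm", "payload": {"deltas": [[0,0.0033,0,0,20],[0,0.0033,0.004,0,20],[0,0.0033,0.01,0,20],[0,0.0033,0.016,0,20],[0,0.0033,0.02,0,20],[0,0.0033,0.022,0,20],[0,0.0033,0.023,0,20],[0,0.0033,0.023,0,20]]}}

```text
t: 27.67
tcp_pos: [0.6031, -0.1337, 0.0636]
tool_rot: [-0.096, 0.995, 0.0, -0.0]
force: [-0.1, -0.4, -4.4]
finger_gap: 0.338
```

```bash
python3 - <<'E'
from h import *
plan(.6033,-.1348,.063,101)
E
```

```text
t 27.67 tcp [ 0.6031 -0.1337  0.0636] yaw 100.99 gap 0.338 tilt [-0.0003  0.0001] F [-0.1 -0.4 -4.4] q1 -0.40 q6 -2.16
  units [-0.0001 -0.0027  0.0016] twist -0.0005 rows trans 0.0 rot 0.0
```

{"api": "move_arm", "payload": {"deltas": [[0,-0.0025,0,0,20],[0,-0.0025,0,0,20],[0,-0.0025,0.0015,0,20],[0,-0.0025,0.003,0,20],[0,-0.0025,0.0035,0,20],[0,-0.0025,0.0035,0,20],[0,-0.0025,0.0035,0,20],[0,-0.0025,0.0035,0,20]]}}

```text
t: 28.33
tcp_pos: [0.6035, -0.1349, 0.0631]
tool_rot: [-0.096, 0.995, -0.0, 0.0]
force: [-1.9, 0.4, 3.4]
finger_gap: 0.335
```

```bash
python3 - <<'E'
from h import *
plan(.6033,-.1348,.062,101)
E
```

```text
t 28.33 tcp [ 0.6035 -0.1349  0.0631] yaw 100.99 gap 0.335 tilt [ 0.0006 -0.0004] F [-1.9  0.4  3.4] q1 -0.40 q6 -2.16
  units [0.0004 0.0004 0.0028] twist -0.0005 rows trans 0.0 rot 0.0
```

Contact (−4.4 → +3.4 N). Release; open first, pause, then rise.

{"api": "move_arm", "payload": {"deltas": [[0,0,0,0,40],[0,0,0,0,48],[0,0,0,0,52],[0,0,-0.01,0,52],[0,0,-0.05,0,52],[0,0,-0.13,0,55],[0,0,-0.22,0,60],[0,0,-0.27,0,60]]}}

```text
t: 29.0
tcp_pos: [0.6049, -0.1353, 0.174]
tool_rot: [-0.096, 0.995, -0.001, 0.002]
force: [1.3, -0.6, 0.3]
finger_gap: 0.599
```

{"api": "move_arm", "payload": {"deltas": [[0,0,-0.03,0,60],[-0.02,0.04,-0.04,0,60],[-0.03,0.08,-0.05,0,60],[-0.03,0.12,-0.06,0,60],[-0.03,0.15,-0.06,0,60],[-0.03,0.16,-0.06,0,60],[-0.03,0.16,-0.06,0,60],[-0.03,0.16,-0.06,0,60]]}}

```text
t: 29.67
tcp_pos: [0.6025, -0.0696, 0.1939]
tool_rot: [-0.096, 0.995, -0.0, -0.0]
force: [-0.8, 0.7, -0.2]
finger_gap: 0.601
```

```bash
python3 - <<'E'
from h import *
plan(.6036,-.1348,.16,101)
p,d,c=snap('wrist'); save(p,'final_w'); W=cloud(d,c,True)
def along(n,r,ref):
    u=np.array([np.cos(np.radians(101.05)),np.sin(np.radians(101.05))]); v=np.array([u[1],-u[0]]); q=np.array(r)-ref; print(n,'along',(q@u).round(2),'cross',(q@v).round(2))
m,r=rect_at(W,c,.071,.083,.6036,-.1348,.06,.077); print('weight block top',r,m.sum()); wr=r
b=(W[...,2]>.09)&(W[...,2]<.1)&(np.hypot(W[...,0]-.6036,W[...,1]+.1348)<.04); P=allpts(c,.095)[b][:,:2]*1000; print('button',cv2.minEnclosingCircle(P.astype(np.float32)))
mb=biggest(mask(p,(105,120,30),(130,255,255)));B=cv2.minAreaRect((allpts(c,.018)[mb][:,:2]*1000).astype(np.float32)); print('blue',B)
G=mask(p,(50,120,40),(80,255,255)); G=biggest(G); G=cv2.minAreaRect((allpts(c,.018)[G][:,:2]*1000).astype(np.float32)); print('green',G)
m,y=rect_at(W,c,.036,.048,.556,.107,.075,.042); print('yellow',y)
m,dk=rect_at(W,c,.036,.048,.6036,-.1348,.075,.042); print('dark (partly hidden)',dk)
along('yellow-green',y[0],np.array(G[0])); along('dark-blue',dk[0],np.array(B[0])); along('weight-blue',wr[0],np.array(B[0]))
p,d,c=snap('scene'); save(p,'final_s'); p,d,c=snap('top'); save(p,'final_t')
E
```

```text
t 29.67 tcp [ 0.6025 -0.0696  0.1939] yaw 101.02 gap 0.601 tilt [-0.001  -0.0002] F [-0.8  0.7 -0.2] q1 -0.30 q6 -2.06
  units [ 0.0285 -0.1605  0.0847] twist 0.0007 rows trans 1.8 rot 0.0
weight block top ((603.3052368164062, -133.86019897460938), (60.06914138793945, 30.561010360717773), 10.53441047668457) 1680
button ((603.498291015625, -134.2162322998047), 11.856877326965332)
blue ((609.374755859375, -165.78128051757812), (128.10108947753906, 30.23879623413086), 10.710389137268066)
green ((549.3701782226562, 142.6033935546875), (128.16665649414062, 27.369216918945312), 15.415943145751953)
yellow ((556.550048828125, 105.02980041503906), (109.30410766601562, 31.69011116027832), 10.819001197814941)
dark (partly hidden) ((561.7208251953125, -142.35165405273438), (25.319555282592773, 28.09691619873047), 9.511661529541016)
yellow-green along -38.25 cross -0.15
dark-blue along 32.13 cross -42.28
weight-blue along 32.49 cross 0.16
```

View pics/final_w.png

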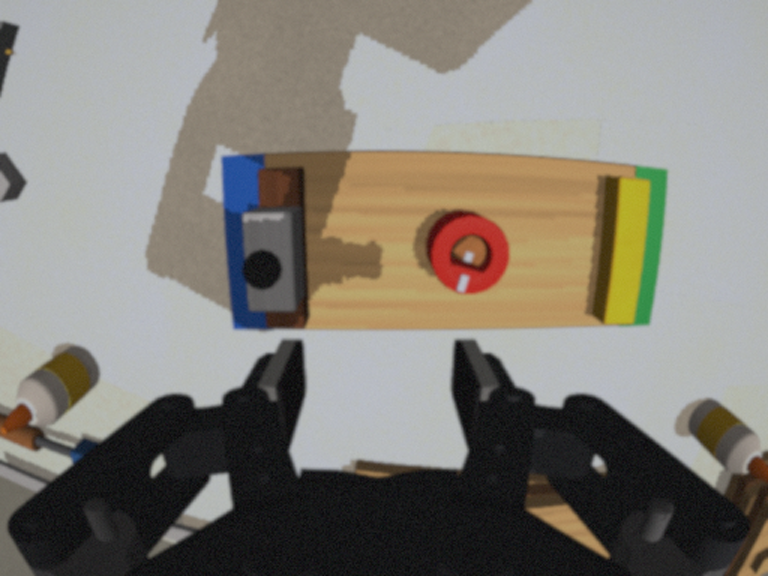

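View pics/final_s.png

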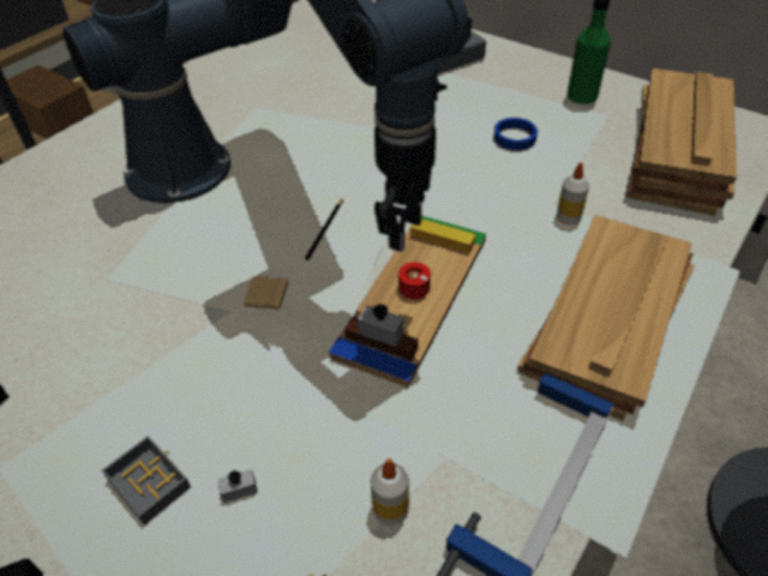

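The scene picture shows everything in place: weight upright at (380,325), knob at (415,282), and both glue bottles standing. One more look from above the blue tape will check the dark cleat after loading.

```bash
python3 -c "
from h import *
plan(.60,-.16,.19,101)"
```

```text
t 29.82 tcp [ 0.603  -0.0704  0.1941] yaw 100.94 gap 0.599 tilt [-0.0003 -0.0002] F [1.1 0.1 0.6] q1 -0.30 q6 -2.06
  units [ 0.0498 -0.2185  0.0102] twist -0.0021 rows trans 2.2 rot 0.0
```

{"api": "move_arm", "payload": {"deltas": [[0.01,-0.05,0,0,60],[0.025,-0.11,0,0,60],[0.04,-0.17,0,0,60],[0.05,-0.21,0,0,60],[0.05,-0.218,0,0,60],[0.05,-0.218,0,0,60],[0.05,-0.218,0,0,60],[0.05,-0.218,0,0,60]]}}

```text
t: 30.48
tcp_pos: [0.5997, -0.158, 0.1942]
tool_rot: [-0.096, 0.995, 0.0, -0.0]
force: [0.0, 0.1, 0.7]
finger_gap: 0.599
```

```bash
python3 - <<'E'
from h import *
p,d,c=snap('wrist'); save(p,'chk',1.5); W=cloud(d,c,True)
m=(W[...,2]>.036)&(W[...,2]<.048)&(np.hypot(W[...,0]-.6036,W[...,1]+.1348)<.075); m=cv2.morphologyEx(m.astype(np.uint8),cv2.MORPH_OPEN,np.ones((3,3)))>0
P=allpts(c,.042)[m][:,:2]*1000; dk=cv2.minAreaRect(P.astype(np.float32)); print('dark',dk)
mb=biggest(mask(p,(105,120,30),(130,255,255)));B=cv2.minAreaRect((allpts(c,.018)[mb][:,:2]*1000).astype(np.float32)); print('blue',B)
m,wr=rect_at(W,c,.071,.083,.6036,-.1348,.06,.077); print('weight',wr)
u=np.array([np.cos(np.radians(101.05)),np.sin(np.radians(101.05))]); v=np.array([u[1],-u[0]])
for n,r in (('dark',dk),('weight',wr)):
    q=np.array(r[0])-B[0]; print(n,'from blue: along',(q@u).round(2),'cross',(q@v).round(2))
E
```

```text
dark ((603.0606689453125, -135.39938354492188), (110.00631713867188, 27.520124435424805), 10.798319816589355)
blue ((609.4312133789062, -165.08236694335938), (128.159423828125, 30.338544845581055), 10.638468742370605)
weight ((602.9520263671875, -135.0652618408203), (59.88526153564453, 30.25263214111328), 10.528900146484375)
dark from blue: along 30.35 cross -0.56
weight from blue: along 30.7 cross -0.61
```

View pics/chk.png

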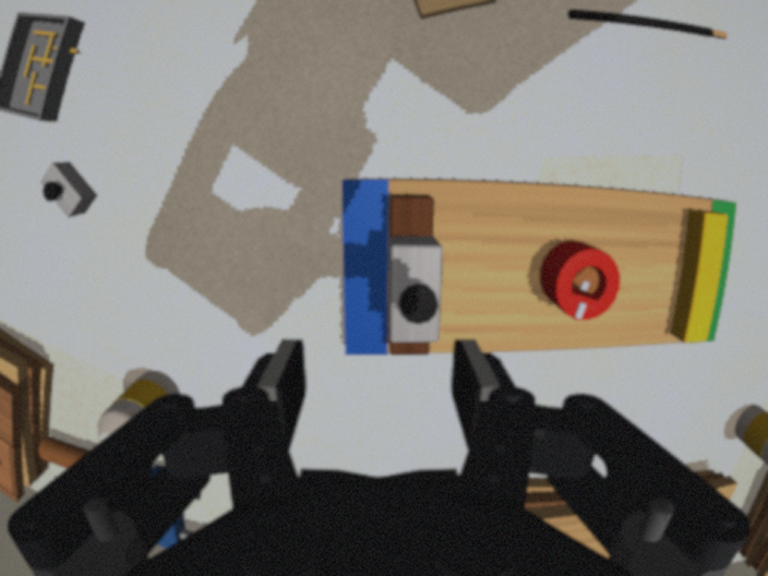

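All checks hold; the robot is clear with its jaws open. Handing in.

```bash
python3 -c "
from h import *
print(manip.sign_off()); print(manip.sense()['t'])"
```

```text
the job is handed in; nothing more can be done
None
the job is handed in; nothing more can be done
```

I did the job in the order asked and handed it in at about 30.5 s of robot time. The arm was clear of everything with its jaws open. No verdict came back.

What the wrist camera measured, with a tape-to-cleat centre distance of 30 mm meaning the cleat just touches the tape:

| Part | Position | Centred across the board | Angle |
|---|---|---|---|
| Dark cleat | 30.4–31.0 mm from the blue tape's centre | within about 0.6 mm | about 0.2° off the tape |
| Yellow cleat | 30.8 mm from the green tape's centre | within about 0.5 mm | about 0.35° off the tape |
| Steel weight (the larger one) | upright on the dark cleat, 0.35 mm off its middle | – | about 0.3° off the cleat's length |

- **Knob:** it slid over the dowel without force and met the board at about 5 N. Its top reads about 54 mm, which is the board plus the knob, and the two white lines look parallel.
- **Glue bottles:** both still stand in the last scene picture. I judged that by eye and did not measure them again.
- **Disagreements:**
  - The first board picture, taken while the arm was still settling, put the blue tape 2.5–2.7 mm off; I used the closer ones instead.
  - After the weight went on, one side-on view gave about 32 mm for the dark cleat because the weight hid part of it. The view from above the tape gave 30.4 mm.
  - That same side-on view gave 38 mm for the yellow cleat because the cleat hid most of the green tape. I did not measure the yellow cleat again, but it still looks right beside the tape in the last picture.

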